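# Check a freewheel both ways on the torque tester and sort it

## Robot

A 6-joint arm with a two-finger parallel gripper is mounted at the origin on the work surface. World frame = base frame: x ahead of the robot, y to its left, z up, the work surface at z = 0. Lengths are in m, angles in rad, forces in N, time in s.
With the tool pointing down it reaches from about 0.275 to 1 m from the base axis. Payload 8.4 kg.
Tool frame: the origin (TCP) lies midway between the tips of the shut fingers; the grasp point (between the pads) lies 19 mm behind it; z points along the fingers, y is the direction in which the jaws open and shut (so a half turn about z gives the same grasp; the last joint's range is limited). The gripper opens to 85 mm and grips with 20 to 120 N. Pads are 22 mm wide; open, the fingers measure 114 mm over their backs; the gripper's body (76 mm by 85 mm) begins 54 mm behind the grasp point. The pads swing forward as they close: fully open they stand 13 mm farther back than shut.
Start: joints at [-1.335, 0.353, 1.633, -0, 1.155, -0.002], TCP at [0.147, -0.607, 0.204] pointing down, gripper open.
Joint ranges: [-2.63, 2.63], [-0.92, 2.1], [0.06, 2.66], [-1.3, 4.44], [0, 2.69], [-3.02, 3.02]. Speed limits (rad/s): [2.22, 2.22, 2.79, 3.14, 3.14, 3.14].

## Interface

Orientations are given as a 3x3 rotation matrix whose columns are the frame's x, y, z axes.
In Python, from bench import * gives the robot as it stands.
- The arm moves only by the tool drive_tool, never from a script. Its argument "moves" is a list of rows, each a list of 7 numbers: the turn, a rotation vector about the tool's x, y, z in units of 8 degrees (1.0 is 8 degrees), then the shift along the tool's x, y, z in units of 0.02 m (1.0 is 0.02 m), then the opening, from -1 (shut) to 1 (fully open). In form: [[rx, ry, rz, dx, dy, dz, gripper], ...]. A call has exactly 5 rows; each row shifts and turns the commanded pose from where the row before left it, along the tool's axes as they then stand; what a row does not reach is not made up. A row lasts 1/8 s, in which the tool goes at most 62.5 mm and 10.7 degrees, less where a joint would pass 70% of its speed; a pose out of reach is approached as far as the arm can. A call with a number of a shift or a turn outside -1 to 1 is refused whole. A call with a gripper value outside its range is refused whole. The fingers move at their own pace and stop on an object; the grip force is fixed at half the most. Time passes only in rows, so rows that do not move let the fingers close, or fill a call up. It gives the time, the measured TCP pose, the force and the opening at its end, in the units of the state.
- observe(): the state, without advancing time (a new reading comes with each control period).
- read_camera(name): name is "side" or "top"; returns the picture (480x640x3 uint8, red, green, blue); there is no depth.
- camera_params(name): a dict with "intrinsics" (3x3 intrinsics, pixels), "dist_coeffs" ([k1, k2, p1, p2, k3] as OpenCV has them; the pictures are not rectified), "T" (4x4, takes a point from camera to world coordinates). Camera axes: x right, y down, z forward; pixel columns grow to the right and rows downward; lengths in m; the calibration is good to about 2 mm. A picture is of the moment at which its call begins. camera_params takes no time and is no camera call.
- job_done(): hands the job in, once; it reports no verdict.
Trained networks look in the newest picture that a camera, given by its name, has taken for a name from the list of things; names that differ only in an ending like _2 or _b are one class to them, and where a whole thing is asked for, a point or a joint stands for the part that bears it (a point fixed in the world has none). Each returns a list of dicts, best first, with "score" (0 to 1); they miss things now and then, are a little off and sometimes report something else, mostly with a low value. They report only what shows in the picture. A call takes as long as a camera call. They do not tell look-alikes from the thing itself.
- boxes_of(camera, label): "location" ([row, column] in pixels, amid what is visible of it).
- regions_of(camera, label): "pixels" (480x640 bool, what is visible of it) and "location" ([row, column] in pixels, amid what is visible of it).
- landmark_of(camera, label): "location" ([row, column] in pixels: a listed point, or the origin of a listed thing).
The state is a dict: "t": time; "qpos": joint angles; "joint_velocities": joint speeds; "joint_torque": joint torques, N m; "position": TCP position; "tool_rot": TCP orientation; "contact_force": force on the tool from outside, world axes, zero at the start; "wrist_torque": the same for the moment, N m; "grip_width": opening from 0.0 (shut) to 1.0 (fully open).
Only numpy, scipy, OpenCV 4.12 (cv2) and the standard library are available. Lean on these libraries where they do the work, as an engineer would, in place of code of your own. Each camera call takes 0.05 s, during which the arm holds its last target.

## Task

Test the freewheel unit that sits in the blue turntable by its black knob: first turn it the way in which it spins loose, at least a sixth of a turn while the orange pointer stays at zero, then turn it the gripping way until the pointer stands in the green band of that side for about a second, never letting it reach the red. Then take the unit out by the knob and set it down gently, flat, in the green pass nest if it gripped clockwise (seen from above), or in the red reject nest if it gripped counter-clockwise. Leave the waiting unit and everything else on the bench where it is.

Things in the scene. Friction and masses are not known exactly. Their poses are not given: they have to be found in the camera images.
- unit_a: freewheel unit: square steel base plate 60 x 60 x 8 mm, plain aluminium drum 57 mm across up to 28 mm, brass neck up to 34 mm, black bar knob 50 x 16 mm, 26 mm tall (34 to 60 mm above the underside); about 0.36 kg. Origin: centre of the underside, z up. One unit lies in the test turntable, its twin on the waiting pedestal; either may be where, with x along the station's x
- unit_b: the twin of unit_a, same in looks and size. In each, the knob turns loosely one way (20-tooth ratchet, about 0.01 N m); the other way it locks to the drum after at most 0.33 rad of play and carries the base along. The two grip in opposite directions; which is which can only be found by turning. A unit may be lifted by its knob
- rotor_a (a joint): angle of unit_a's knob relative to its own drum (rad, counter-clockwise from above positive, endless; starts within 0.1 of 0). At 0 the bar's 50 mm length lies along the unit's x. Apart from the play it changes in the loose direction only
- rotor_b (a joint): angle of unit_b's knob relative to its own drum (rad, counter-clockwise from above positive, endless; starts within 0.1 of 0). At 0 the bar's 50 mm length lies along the unit's x. Apart from the play it changes in the loose direction only
- knob_a (a point): on unit_a: centre of the flat top of that knob, 60 mm above the unit's underside, on the turning axis
- knob_b (a point): on unit_b: centre of the flat top of that knob, 60 mm above the unit's underside, on the turning axis
- cradle (a joint): angle of the blue test turntable with its orange pointer (rad, counter-clockwise from above positive, 0 at rest, stops at +-1.2). A spring (0.35 N m/rad) brings it back to 0. Green bands of the scale: 0.44 to 0.77 rad on either side (0.6 is the middle); red: beyond 0.95 on either side, where the tester is overloaded
- cradle_seat (a point): centre of the turntable's pocket floor, on its axis, 30 mm above the bench. The pocket is square, 63 mm inside, rim 6 mm tall, and carries the unit under test so that it cannot turn in it
- pointer_tip (a point): tip of the orange pointer, 103 mm from the turntable's axis; at rest it points along the station's x
- waiting_seat (a point): centre of the floor of the like, fixed pocket on the aluminium waiting pedestal, 30 mm above the bench, 170 mm from the turntable
- station: the test station, fixed: dark base plate 190 x 335 mm, 12 mm thick, with the blue turntable at its own (0, 85) mm, the waiting pedestal at (0, -85) mm and the printed pointer scale on its far side. Origin at bench height, z up; its yaw varies, and both units lie with their x along the station's x
- pass_nest: the pass nest: fixed green-rimmed square tray 106 x 106 mm outside, 94 x 94 mm inside (a unit fits at any yaw), green square on its floor and green tag on its far side. Inner floor 6 mm, rim top 18 mm above the origin. Origin: centre of the underside, z up
- reject_nest: the reject nest: fixed red-rimmed square tray 106 x 106 mm outside, 94 x 94 mm inside (a unit fits at any yaw), red square on its floor and red tag on its far side. Inner floor 6 mm, rim top 18 mm above the origin. Origin: centre of the underside, z up
- screwdriver: a yellow screwdriver lying on the bench, a bystander; origin under its middle
- wrench: a steel wrench lying on the bench, a bystander; origin under its middle
- grease_can: a can 48 mm in diameter, 85 mm tall, a bystander; origin: centre of its underside
- bearing: a steel ring 42 mm in diameter, 12 mm tall, a bystander; origin: centre of its underside
- spacer: a white plastic block 45 x 30 x 30 mm, a bystander; origin: centre of its underside
- bushing: a stepped aluminium bushing 32 mm in diameter, 45 mm tall, a bystander; origin: centre of its underside
- screw_cup: a blue cup 70 mm in diameter, 45 mm tall, a bystander; origin: centre of its underside
Not all that is in view belongs to the job. Leave any yellow look-alike of the reject_nest alone.

How it is judged:
On the way, in this order (a step that is already met when the one before it is completed fails the run):
1. the knob of the unit in the turntable has turned a sixth of a turn the loose way, 0.55 rad at the least beyond its zero, with the pointer within 0.2 rad of zero (several strokes add up) (((distance between unit_a and cradle_seat below 0.012 m and value of joint rotor_a above 0.55 rad and value of joint cradle between -0.2 and 0.2 rad) or (distance between unit_b and cradle_seat below 0.012 m and value of joint rotor_b below -0.55 rad and value of joint cradle between -0.2 and 0.2 rad))), for 0.1 s.
2. turned the gripping way, that unit has held the pointer in the green band (0.43 to 0.78 rad) for 0.5 s (((distance between unit_a and cradle_seat below 0.012 m and value of joint cradle between -0.78 and -0.43 rad) or (distance between unit_b and cradle_seat below 0.012 m and value of joint cradle between 0.43 and 0.78 rad))), for 0.5 s.
At the end, for the whole second after the job is handed in: The tested unit lies flat (within 0.08 rad) and at rest on the floor of the right nest, inside its rim: the green pass nest if it grips clockwise, the red reject nest if it grips counter-clockwise; the other unit is still on the waiting pedestal within 15 mm (((horizontal distance between unit_a and pass_nest below 0.026 m and z of unit_a in the frame of pass_nest below 0.0095 m and angle between unit_a's own z axis and vertical below 0.08 rad and linear speed of unit_a below 0.02 m/s and distance between unit_b and waiting_seat below 0.015 m) or (horizontal distance between unit_b and reject_nest below 0.026 m and z of unit_b in the frame of reject_nest below 0.0095 m and angle between unit_b's own z axis and vertical below 0.08 rad and linear speed of unit_b below 0.02 m/s and distance between unit_a and waiting_seat below 0.015 m))); the robot touches nothing.
It fails at once if the pointer goes beyond 0.95 rad, into the red, on either side (value of joint cradle above 0.95 rad or value of joint cradle below -0.95 rad).
It fails at once if the unit is dropped or slammed into a nest (faster than 0.5 m/s within 50 mm of its place) ((linear speed of unit_a above 0.5 m/s and distance between unit_a and pass_nest below 0.05 m) or (linear speed of unit_a above 0.5 m/s and distance between unit_a and reject_nest below 0.05 m) or (linear speed of unit_b above 0.5 m/s and distance between unit_b and pass_nest below 0.05 m) or (linear speed of unit_b above 0.5 m/s and distance between unit_b and reject_nest below 0.05 m)).
It fails at once if a bystander is moved more than 30 mm (distance of any of screwdriver, wrench, grease_can, bearing, spacer, bushing, screw_cup from where it was at the start of the episode above 0.03 m).
It also fails if it takes over 58 s, if anything falls off the work surface, if the arm or the gripper's body presses on something with over 40 N, if the wrist force passes 120 N, or if a joint passes its speed limit or range.

## Working session

There is one attempt and no reset: what is moved stays moved. The work goes in short steps, Python scripts to look and compute and a tool call to move; the robot and the scene stay as the last step left them, time stands still between calls to the robot, and variables do not carry over. Pictures are saved under pics/ and viewed, and the job is handed in when it is done.

Besides the shell and the picture viewer there is one more tool, called after "Request:" as name([rows], argument=value, ...), one row to a line, values as JSON. drive_tool: Moves the arm, as the interface text tells. Shifts and turns lie within -1 to 1; 1 stands for 0.02 m of shift or 8 degrees of turn. Its arguments: {"type":"object","properties":{"moves":{"type":"array","items":{"type":"array","items":{"type":"number","minimum":-1,"maximum":1}}}},"required":["moves"]}

```bash
ls; mkdir -p pics
python3 - <<'E'
from bench import *
import cv2
print(observe())
for c in ("side","top"):
    im=read_camera(c); cv2.imwrite(f"pics/{c}0.png",im[:,:,::-1])
    p=camera_params(c); print(c,p)
E
```

```text
pics
{'t': 0.0, 'qpos': array([-1.33544369e+00,  3.53651465e-01,  1.63414600e+00,  1.51895323e-05,
        1.15521286e+00, -2.37118996e-03]), 'joint_velocities': array([-0.00150292,  0.00113218,  0.00130403, -0.00081659,  0.00247797,
        0.00033551]), 'joint_torque': array([-2.24891766e-03, -6.05249977e+01, -3.42072880e+01, -5.19710261e-05,
        9.44990607e-03, -2.45873764e-05]), 'position': array([ 0.14708167, -0.60690545,  0.20335457]), 'tool_rot': array([[ 9.71877959e-01,  2.35484889e-01, -3.17066348e-04],
       [ 2.35485102e-01, -9.71876976e-01,  1.38182498e-03],
       [ 1.72494201e-05, -1.41762965e-03, -9.99998995e-01]]), 'contact_force': array([0.07098872, 0.89405871, 0.09983549]), 'wrist_torque': array([-0.03283475, -0.0697709 , -0.03318983]), 'grip_width': 0.9992938482148469}
side {'intrinsics': array([[450.56777317,   0.        , 320.47895049],
       [  0.        , 450.56777317, 233.49356554],
       [  0.        ,   0.        ,   1.        ]]), 'dist_coeffs': array([0.01465077, 0.        , 0.        , 0.        , 0.        ]), 'T': array([[-0.9666367 , -0.13495846,  0.21771472,  0.29814599],
       [-0.25614197,  0.50202408, -0.82605273,  0.87603393],
       [ 0.00218477, -0.85425877, -0.51984343,  0.68737899],
       [ 0.        ,  0.        ,  0.        ,  1.        ]])}
top {'intrinsics': array([[485.56810632,   0.        , 328.77795208],
       [  0.        , 485.56810632, 238.20565507],
       [  0.        ,   0.        ,   1.        ]]), 'dist_coeffs': array([-0.12837649,  0.        ,  0.        ,  0.        ,  0.        ]), 'T': array([[ 0.00442504, -0.99874125,  0.0499633 ,  0.4336836 ],
       [-0.99998271, -0.00422592,  0.00409031, -0.06217993],
       [-0.00387402, -0.04998054, -0.99874268,  1.68949217],
       [ 0.        ,  0.        ,  0.        ,  1.        ]])}
```

View pics/side0.png

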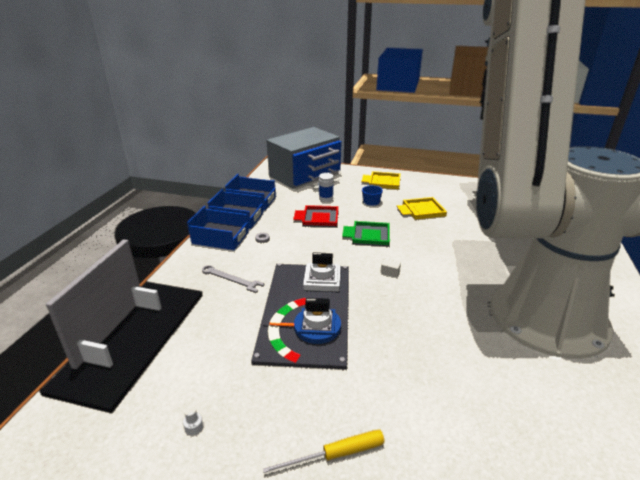

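View pics/top0.png

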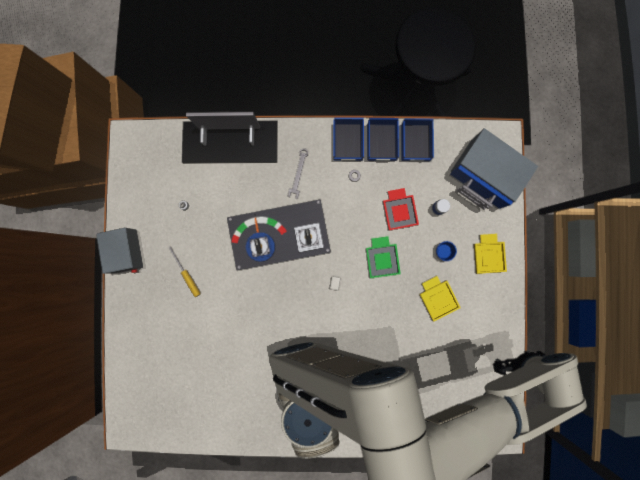

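The side view has the turntable at about (318,320), the waiting unit at (322,270), the green nest at (372,233) and the red nest at (321,216). In the top view the turntable is at (261,246), waiting at (308,237), green at (383,259) and red at (400,212). The yellow trays are look-alikes.

```bash
cat > h.py <<'E'
from bench import *
import cv2, numpy as np
P={c:camera_params(c) for c in ("side","top")}
def ray(c,rc):
    p=P[c]; u=cv2.undistortPoints(np.array([[[rc[1],rc[0]]]],float),p["intrinsics"],p["dist_coeffs"])[0,0]
    d=p["T"][:3,:3]@np.array([u[0],u[1],1]); return p["T"][:3,3],d/np.linalg.norm(d)
def tri(a,b):
    o1,d1=ray("side",a);o2,d2=ray("top",b)
    A=np.stack([d1,-d2],1); s=np.linalg.lstsq(A,o2-o1,rcond=None)[0]
    p,q=o1+s[0]*d1,o2+s[1]*d2
    return (p+q)/2,np.linalg.norm(p-q)
def onz(c,rc,z):
    o,d=ray(c,rc); return o+d*(z-o[2])/d[2]
def proj(c,X):
    T=np.linalg.inv(P[c]["T"]); r=cv2.Rodrigues(T[:3,:3])[0]
    return cv2.projectPoints(np.atleast_2d(np.array(X,float)),r,T[:3,3],P[c]["intrinsics"],P[c]["dist_coeffs"])[0][:,0]
def crop(c,im,r0,r1,c0,c1,name,k=6):
    cv2.imwrite(name,cv2.resize(im[r0:r1,c0:c1,::-1],None,fx=k,fy=k,interpolation=cv2.INTER_CUBIC))
E
python3 - <<'E'
from h import *
ims={c:read_camera(c) for c in P}
crop("top",ims["top"],195,280,220,345,"pics/topc.png",6)
crop("side",ims["side"],240,375,245,365,"pics/sidec.png",4)
for l in ["knob_a","cradle_seat","pointer_tip","waiting_seat","station","pass_nest","reject_nest"]:
    for c in P:
        print(l,c,[(np.round(d["location"],1).tolist(),round(d["score"],2)) for d in landmark_of(c,l)[:5]])
E
```

```text
knob_a side [([299.8, 318.7], 0.57), ([253.7, 322.0], 0.56), ([198.0, 330.9], 0.43)]
knob_a top [([235.1, 306.0], 0.61), ([242.8, 256.9], 0.39)]
cradle_seat side [([321.6, 318.8], 0.82)]
cradle_seat top [([243.8, 261.7], 0.58), ([273.2, 186.3], 0.27)]
pointer_tip side [([322.9, 266.2], 0.94)]
pointer_tip top [([219.1, 257.8], 0.88)]
waiting_seat side []
waiting_seat top [([235.8, 309.4], 0.97)]
station side [([304.5, 320.0], 0.86), ([274.6, 324.5], 0.37)]
station top [([242.3, 285.8], 0.78)]
pass_nest side [([237.9, 371.9], 0.76)]
pass_nest top [([262.6, 383.0], 0.75)]
reject_nest side [([179.8, 384.3], 0.97), ([210.5, 418.8], 0.96), ([216.2, 319.8], 0.73)]
reject_nest top [([213.5, 396.9], 0.93), ([301.1, 439.4], 0.79), ([257.0, 488.3], 0.76)]
```

View pics/topc.png

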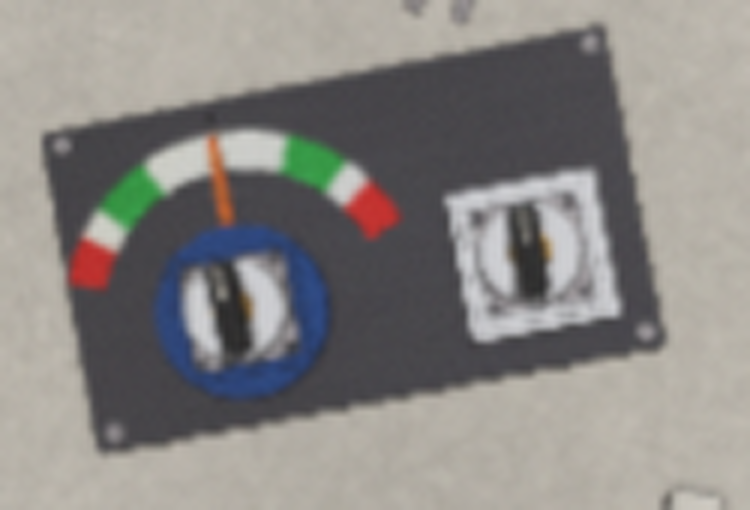

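View pics/sidec.png

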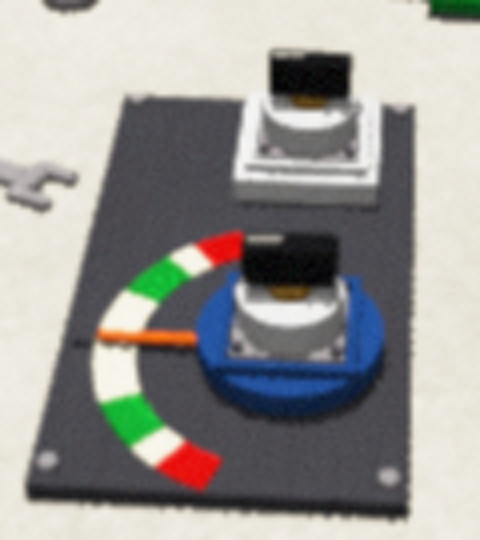

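Both crops show the turntable unit: knob bar lying roughly along the pointer direction, pointer at zero. I'll fit the station pose from the plate corners in both views.

Run:
```python
from h import *
from scipy.optimize import least_squares
t=np.array([(43,132),(605,25),(663,347),(100,452)])/6+[220,195]-0.42
s=np.array([(30,489),(125,97),(413,104),(407,505)])/4+[245,240]-0.38
L=np.array([(95,167.5,12),(95,-167.5,12),(-95,-167.5,12),(-95,167.5,12)])/1000
def W(x): 
    c,sn=np.cos(x[2]),np.sin(x[2]); return lambda p:np.array([x[0]+c*p[0]-sn*p[1],x[1]+sn*p[0]+c*p[1],p[2]+x[3]])
for cams in (("top",),("top","side")):
    def f(x):
        X=[W(x)(p) for p in L]; r=[]
        if "top" in cams:r.append(proj("top",X)-t)
        if "side" in cams:r.append(proj("side",X)-s)
        else: r.append(np.full((1,1),x[3]*1000))
        return np.concatenate([q.ravel() for q in r])
    o=least_squares(f,[0.43,0.05,0.2,0]); print(np.round(o.x,4),np.round(o.fun,1))
w=W(o.x)
for n,p in dict(seat=(0,.085,.03),knob=(0,.085,.09),wait=(0,-.085,.03),waitknob=(0,-.085,.09),tip=(.103,.085,.03)).items():
    print(n,np.round(w(p),4),np.round(proj("top",w(p)),1),np.round(proj("side",w(p)),1))
print("tri knob",tri((299.8,318.7),(242.8,256.9)),"seat",tri((321.6,318.8),(243.8,261.7)),"tip",tri((322.9,266.2),(219.1,257.8)),"knobw",tri((253.7,322),(235.1,306)))
print("pass",tri((237.9,371.9),(262.6,383.)),"rej",tri((216.2,319.8),(213.5,396.9)))
print("other", onz("side",(237.9,371.9),.006),onz("top",(262.6,383),.006),onz("side",(216.2,319.8),.006),onz("top",(213.5,396.9),.006))
ims={c:read_camera(c) for c in P}
crop("top",ims["top"],180,285,355,475,"pics/nt.png",6)
crop("side",ims["side"],195,255,285,405,"pics/ns.png",6)
```

```text
[ 5.303e-01  1.202e-01  1.894e-01 -1.000e-04] [-0.4 -0.1  0.2 -0.1  0.6 -0.  -0.5  0.2 -0.1]
[ 0.5305  0.1199  0.1978 -0.0031] [-0.3  0.4  0.  -0.4  0.9 -0.5  0.1  0.5 -1.3 -0.4 -0.2 -0.2  0.7  0.7
  0.9  0.3]
seat [0.5138 0.2033 0.0269] [[253.6 238.8]] [[302.6 327.6]]
knob [0.5138 0.2033 0.0869] [[250.8 237.9]] [[302.  305.5]]
wait [0.5472 0.0366 0.0269] [[302.  229.3]] [[309.3 278.6]]
waitknob [0.5472 0.0366 0.0869] [[301. 228.]] [[309.  258.1]]
tip [0.6148 0.2235 0.0269] [[248.2 209.6]] [[253.9 325.4]]
tri knob (array([0.49131108, 0.1808311 , 0.08930419]), np.float64(0.012645719611472253)) seat (array([0.49164792, 0.17441023, 0.02389183]), np.float64(0.01040225504969097)) tip (array([0.590704  , 0.19421082, 0.01291462]), np.float64(0.01603682222598878)) knobw (array([0.52186498, 0.01911478, 0.09266464]), np.float64(0.003329581982266819))
pass (array([ 0.43598886, -0.24498039, -0.00840194]), np.float64(0.004016703185002282)) rej (array([ 0.60611087, -0.29095652,  0.01477624]), np.float64(0.003684228241987314))
other [ 0.43507935 -0.22147151  0.006     ] [ 0.43399573 -0.24369652  0.006     ] [ 0.61200525 -0.30600004  0.006     ] [ 0.60519895 -0.29254251  0.006     ]
```

View pics/nt.png

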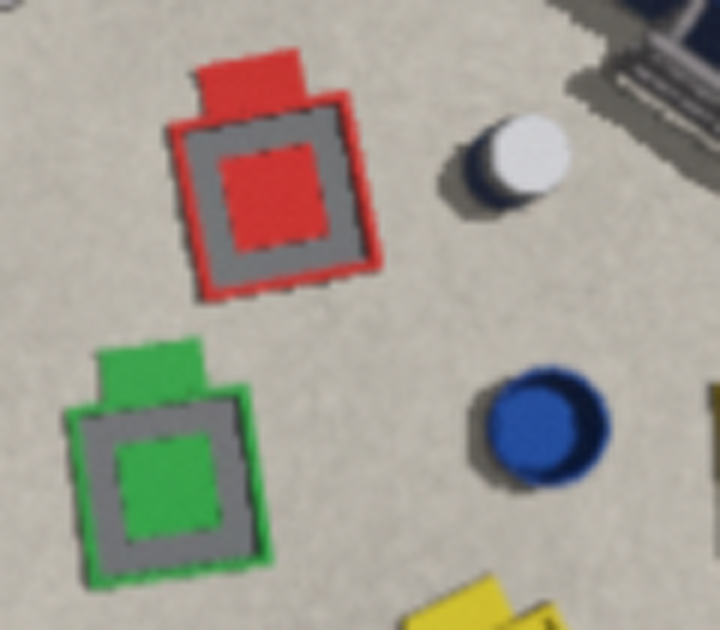

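View pics/ns.png

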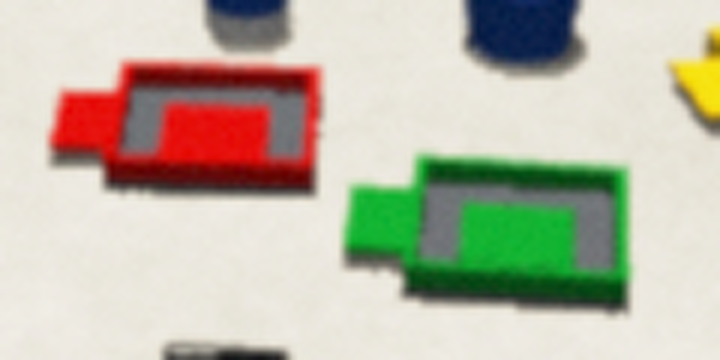

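Green nest and red nest confirmed by tag colour (top ≈(383,260) and (400.5,212)). The corner fit disagrees with the observed turntable pixel, so the station origin is not the plate centre. I'll use the turntable and pedestal features directly.

Run:
```python
from h import *
ims={c:read_camera(c) for c in P}
crop("top",ims["top"],225,270,238,288,"pics/tk.png",13)
crop("side",ims["side"],290,350,285,350,"pics/sk.png",9)
for c,zz in (("top",1),("side",1)):
    hsv=cv2.cvtColor(ims[c],cv2.COLOR_RGB2HSV)
    m=((hsv[...,0]>100)&(hsv[...,0]<130)&(hsv[...,1]>130)&(hsv[...,2]>60)).astype(np.uint8)
    box=(210,275,235,290) if c=="top" else (285,350,285,350)
    mm=np.zeros_like(m);mm[box[0]:box[1],box[2]:box[3]]=m[box[0]:box[1],box[2]:box[3]]
    pts=np.argwhere(mm)[:,::-1].astype(np.int32); h=cv2.convexHull(pts); print(c,"blue hull ellipse",cv2.fitEllipse(h), pts.min(0),pts.max(0))
```

```text
top blue hull ellipse ((259.93377685546875, 246.46206665039062), (27.87978172302246, 28.206621170043945), 85.5217056274414) [246 233] [274 260]
side blue hull ellipse ((317.0730895996094, 323.19757080078125), (38.47488784790039, 47.08258819580078), 84.7123031616211) [294 308] [340 342]
```

View pics/tk.png

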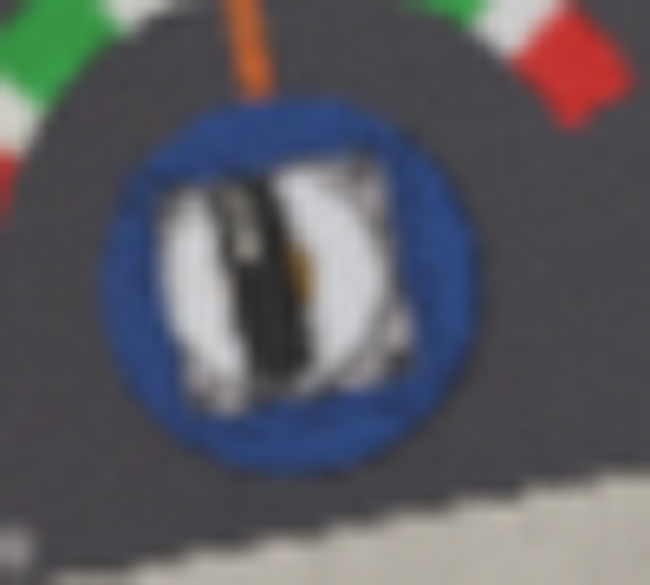

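View pics/sk.png

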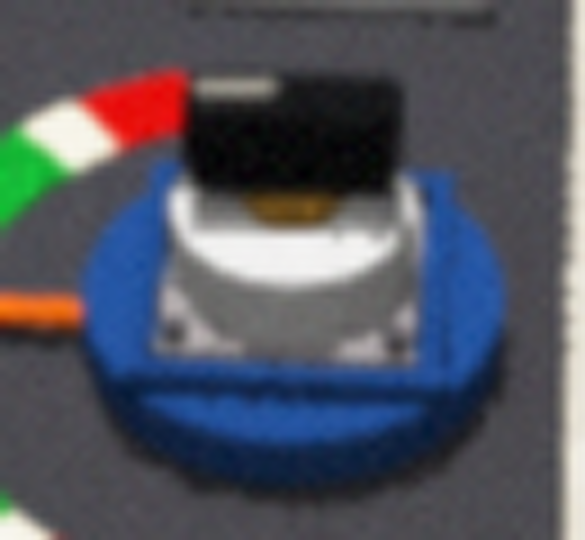

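Run:
```python
from h import *
print("knob",tri((299.5,317.2),(246.1,256.8)), onz("top",(246.1,256.8),.09),onz("side",(299.5,317.2),.09))
for z in(.03,.036):print("disc top", onz("top",(246.46,259.93),z), "ped",onz("top",(255.5/6+195-.42,534.7/6+220-.42),.036))
# pointer line from top crop topc: (213,135)->(228,222)
a=onz("top",(135/6+195-.42,213/6+220-.42),.03);b=onz("top",(222/6+195-.42,228/6+220-.42),.03);print(a,b,np.arctan2(*(a-b)[1::-1]))
# bar direction
a=onz("top",(188/13+225,238/13+238),.09);b=onz("top",(370/13+225,283/13+238),.09);print("bar yaw",np.arctan2(*(a-b)[1::-1]),np.linalg.norm(a-b))
# nests: outer rim corners from nt crop at z=.018
for n,q in dict(red=[(168,124),(348,92),(382,270),(203,300)],green=[(66,410),(247,385),(272,565),(90,588)]).items():
    X=[onz("top",(y/6+180-.42,x/6+355-.42),.012) for x,y in q]
    print(n,np.mean(X,0),[round(float(np.linalg.norm(X[i]-X[i-1])),3) for i in range(4)], "yaw",np.arctan2(*((X[0]-X[3])[1::-1])))
for n,q in dict(red=[(220,160),(318,143),(329,236),(237,252)],green=[(115,446),(210,433),(222,527),(127,541)]).items():
    X=[onz("top",(y/6+180-.42,x/6+355-.42),.006) for x,y in q]; print(n,"floor sq",np.mean(X,0))
print(proj("side",[[.606,-.295,.018],[.436,-.245,.018]]))
```

```text
knob (array([0.48704498, 0.18220032, 0.09130857]), np.float64(0.0010917771562744733)) [0.48655462 0.18227979 0.09      ] [0.48800449 0.18075148 0.09      ]
disc top [0.48735555 0.1806342  0.03      ] ped [0.51967169 0.01310933 0.036     ]
disc top [0.48716149 0.17975629 0.036     ] ped [0.51967169 0.01310933 0.036     ]
[0.58844446 0.19864669 0.03      ] [0.53845965 0.18934259 0.03      ] 0.1840322675153987
bar yaw 0.2544200427814364 0.04779337760069391
red [ 0.60887501 -0.30428105  0.012     ] [0.104, 0.107, 0.105, 0.106] yaw 0.19351716102471556
green [ 0.44043435 -0.24211451  0.012     ] [0.103, 0.106, 0.105, 0.106] yaw 0.13578789387390938
red floor sq [ 0.60868225 -0.30549542  0.006     ]
green floor sq [ 0.4405726  -0.24254878  0.006     ]
[[320.77410796 214.71464537]
 [373.1563886  230.18703721]]
```

Knob top comes out at (0.487, 0.181, 0.091), and the text expects z = 0.090. The disc centre agrees. The pedestal is 170 mm away, and the bar's yaw is about 0.25 (station about 0.19). Nests: green (0.4405, −0.2425), red (0.609, −0.305). The tool yaw of 0.238 nearly matches the bar, so I'm moving over it.

Request:
drive_tool([
  [0,0,0,0.74,-0.98,0,1],
  [0,0,0,0.74,-0.98,0,1],
  [0,0,0,0.74,-0.98,0,1],
  [0,0,0,0.74,-0.98,0,1],
  [0,0,0,0.74,-0.98,0,1],
])

```text
t: 1.72
position: [0.1964, -0.4939, 0.2042]
tool_rot: [[0.972, 0.235, 0.0], [0.235, -0.972, -0.0], [0.0, 0.0, -1.0]]
contact_force: [-0.1, -0.2, 0.3]
grip_width: 1.0
```

Request:
drive_tool([
  [0,0,0,0.74,-0.98,0,1],
  [0,0,0,0.74,-0.98,0,1],
  [0,0,0,0.74,-0.98,0,1],
  [0,0,0,0.74,-0.98,0,1],
  [0,0,0,0.74,-0.98,0,1],
])

```text
t: 2.35
position: [0.2454, -0.3806, 0.2041]
tool_rot: [[0.972, 0.236, 0.0], [0.236, -0.972, -0.0], [0.0, 0.0, -1.0]]
contact_force: [0.6, 0.3, 0.5]
grip_width: 0.996
```

Request:
drive_tool([
  [0,0,0,0.74,-0.98,0,1],
  [0,0,0,0.74,-0.98,0,1],
  [0,0,0,0.74,-0.98,0,1],
  [0,0,0,0.74,-0.98,0,1],
  [0,0,0,0.74,-0.98,0,1],
])

```text
t: 2.98
position: [0.294, -0.268, 0.2041]
tool_rot: [[0.972, 0.236, 0.0], [0.236, -0.972, -0.0], [0.0, 0.0, -1.0]]
contact_force: [-0.1, -0.2, -0.5]
grip_width: 1.001
```

Request:
drive_tool([
  [0,0,0,0.74,-0.98,0,1],
  [0,0,0,0.74,-0.98,0,1],
  [0,0,0,0.74,-0.98,0,1],
  [0,0,0,0.74,-0.98,0,1],
  [0,0,0,0.74,-0.98,0,1],
])

```text
t: 3.6
position: [0.3427, -0.1553, 0.2042]
tool_rot: [[0.972, 0.236, 0.0], [0.236, -0.972, -0.0], [0.0, 0.0, -1.0]]
contact_force: [-0.4, -0.4, -0.7]
grip_width: 1.002
```

Request:
drive_tool([
  [0,0,0,0.74,-0.98,0,1],
  [0,0,0,0.74,-0.98,0,1],
  [0,0,0,0.74,-0.98,0,1],
  [0,0,0,0.74,-0.98,0,1],
  [0,0,0,0.74,-0.98,0,1],
])

```text
t: 4.22
position: [0.3913, -0.0427, 0.2042]
tool_rot: [[0.972, 0.236, 0.0], [0.236, -0.972, -0.0], [0.0, 0.0, -1.0]]
contact_force: [0.8, -0.3, 0.3]
grip_width: 0.997
```

Request:
drive_tool([
  [0,0,0,0.74,-0.98,0,1],
  [0,0,0,0.74,-0.98,0,1],
  [0,0,0,0.74,-0.98,0,1],
  [0,0,0,0.74,-0.98,0,1],
  [0,0,0,0.74,-0.98,0,1],
])

```text
t: 4.85
position: [0.44, 0.07, 0.2041]
tool_rot: [[0.972, 0.236, 0.0], [0.236, -0.972, 0.0], [0.0, 0.0, -1.0]]
contact_force: [0.4, 0.1, -0.4]
grip_width: 0.998
```

Request:
drive_tool([
  [0,0,0,0.72,-0.98,0,1],
  [0,0,0,0.72,-0.98,0,1],
  [0,0,0,0.72,-0.98,0,1],
  [0,0,0,0.72,-0.98,0,1],
  [0,0,-0.1,0.72,-0.9,0,1],
])

```text
t: 5.48
position: [0.4872, 0.1806, 0.2041]
tool_rot: [[0.968, 0.25, 0.0], [0.25, -0.968, 0.0], [0.0, -0.0, -1.0]]
contact_force: [0.5, 0.5, -0.1]
grip_width: 1.0
```

```bash
cat > st.py <<'E'
from h import *
o=observe(); R=o["tool_rot"]
print("t",o["t"],"p",np.round(o["position"],4),"yaw",round(float(np.arctan2(R[1,0],R[0,0])),4),"tilt",np.round(R[:2,2],4),"F",np.round(o["contact_force"],1),"M",np.round(o["wrist_torque"],3),"w",round(o["grip_width"],3),"q",np.round(o["qpos"],2))
def to(x,y,z):
    print("tool units",np.round(R.T@(np.array([x,y,z])-o["position"])/.02,2))
E
python3 -c "
from st import *
to(.487,.181,.063)"
```

```text
t 5.475 p [0.4872 0.1806 0.2041] yaw 0.2529 tilt [0. 0.] F [ 0.5  0.5 -0.1] M [-0.042  0.02   0.019] w 1.0 q [0.35 0.19 1.86 0.   1.1  1.67]
tool units [-0.01 -0.02  7.06]
```

Request:
drive_tool([
  [0,0,0,0,0,1,1],
  [0,0,0,0,0,1,1],
  [0,0,0,0,0,1,1],
  [0,0,0,0,0,1,1],
  [0,0,0,0,0,0.6,1],
])

```text
t: 6.1
position: [0.487, 0.1796, 0.1112]
tool_rot: [[0.968, 0.25, -0.001], [0.25, -0.968, -0.0], [-0.001, 0.0, -1.0]]
contact_force: [0.3, 0.2, 0.7]
grip_width: 1.003
```

```bash
python3 -c "
from st import *
to(.487,.181,.063)
im=read_camera('side'); crop('side',im,245,365,250,390,'pics/s1.png',5)
im=read_camera('top'); crop('top',im,195,285,215,335,'pics/t1.png',5)"
```

```text
t 6.1 p [0.487  0.1796 0.1112] yaw 0.2523 tilt [-0.0009 -0.0003] F [0.3 0.2 0.7] M [-0.026 -0.011  0.035] w 1.003 q [ 0.35  0.3   1.94 -0.    0.9   1.67]
tool units [ 0.02 -0.07  2.41]
```

View pics/s1.png

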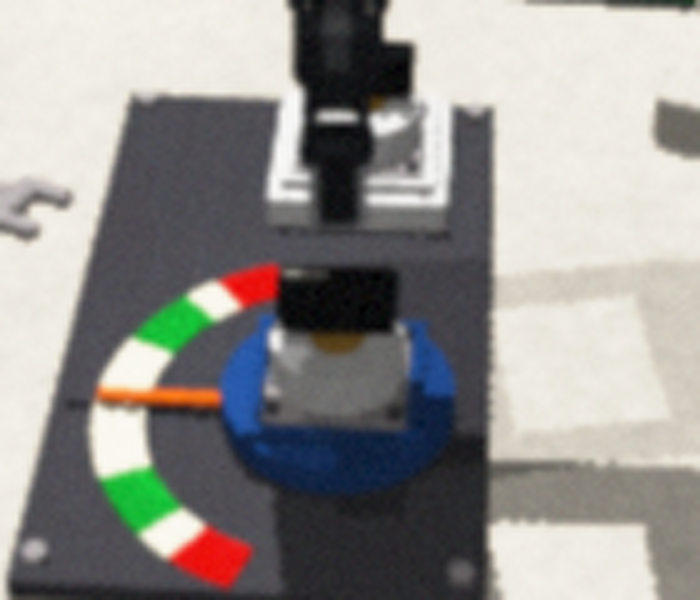

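View pics/t1.png

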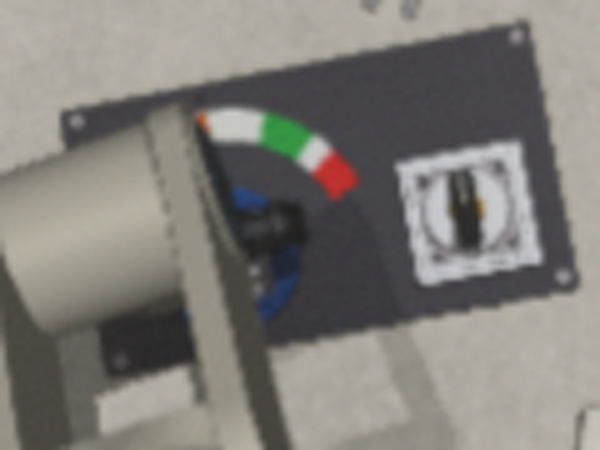

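```bash
python3 -c "
from st import *
R=o['tool_rot'];p=o['position']
for s in (-.0425,0,.0425):
  for z in(0,.013,.032):
    print(s,z,(proj('side',p+R[:,1]*s+[0,0,z])[0]-[250,245])*5, (proj('top',p+R[:,1]*s+[0,0,z])[0]-[215,195])*5)
im=read_camera('side'); crop('side',im,110,375,220,440,'pics/s2.png',2.5)
"
```

```text
t 6.2 p [0.4867 0.1793 0.1111] yaw 0.2522 tilt [-0.0019 -0.0007] F [-0.3  0.4  0.1] M [0.012 0.007 0.024] w 1.005 q [ 0.35  0.3   1.94 -0.    0.9   1.67]
-0.0425 0 [338.70054046 298.98044631] [145.91518494 270.12481048]
-0.0425 0.013 [338.66856217 273.05839646] [142.36030142 269.56675271]
-0.0425 0.032 [338.62083138 234.4492806 ] [137.05875972 268.73436682]
0 0 [339.9608972  230.45651515] [208.6613084  254.21252368]
0 0.013 [339.93937771 205.06918841] [205.61621759 253.52336911]
0 0.032 [339.90726188 167.28381382] [201.07465944 252.49544185]
0.0425 0 [341.12462906 167.17663001] [271.57649148 238.26741248]
0.0425 0.013 [341.11210574 142.31816197] [269.04562678 237.44648454]
0.0425 0.032 [341.09340401 105.34462733] [265.27080846 236.22199027]
```

View pics/s2.png

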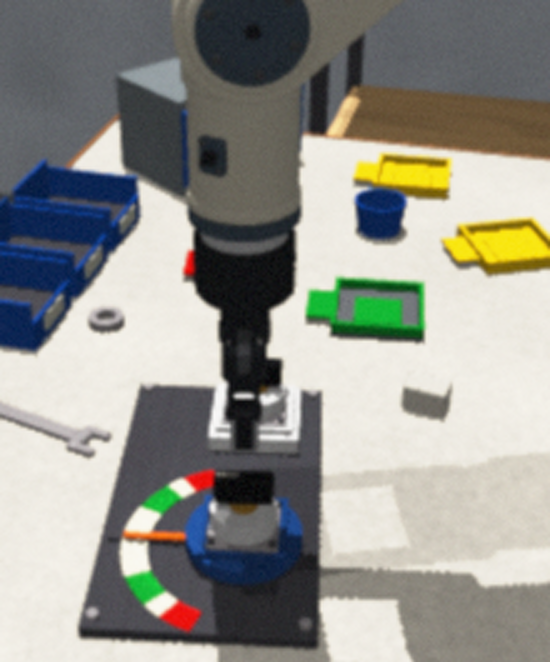

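```bash
python3 -c "
from h import *
im=read_camera('side'); im=np.clip(im.astype(float)*2.5,0,255).astype(np.uint8); crop('side',im,245,325,290,350,'pics/s3.png',10)
"
```

```text
(no output)
```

View pics/s3.png

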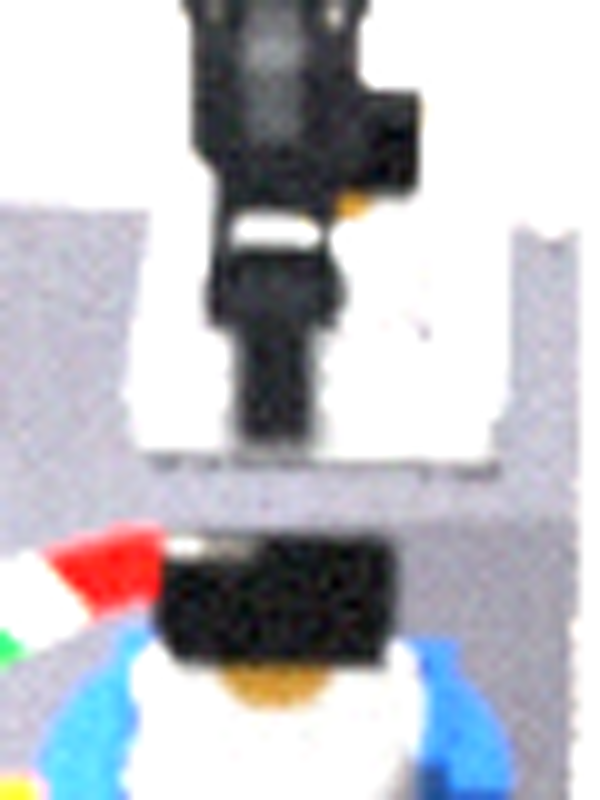

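Request:
drive_tool([
  [0,0,0,0,0.05,0,-1],
  [0,0,0,0,0,0,-1],
  [0,0,0,0,0,0,-1],
  [0,0,0,0,0,0,-1],
  [0,0,0,0,0,0,-1],
])

```text
t: 6.92
position: [0.4878, 0.1783, 0.1121]
tool_rot: [[0.968, 0.249, 0.0], [0.249, -0.968, 0.0], [0.0, -0.0, -1.0]]
contact_force: [-0.8, -0.3, 0.2]
grip_width: -0.001
```

```bash
python3 -c "
from st import *
R=o['tool_rot'];p=o['position']
print((proj('side',p)[0]-[290,245])*10,(proj('side',p+[0,0,.019])[0]-[290,245])*10)
im=read_camera('side'); im=np.clip(im.astype(float)*2.5,0,255).astype(np.uint8); crop('side',im,245,325,290,350,'pics/s4.png',10)
"
```

```text
t 6.925 p [0.4878 0.1783 0.1121] yaw 0.2518 tilt [0.0001 0.0001] F [-0.8 -0.3  0.2] M [ 0.035  0.041 -0.008] w -0.001 q [0.35 0.3  1.94 0.   0.9  1.67]
[276.15290414 453.1171906 ] [276.0489323  378.61055237]
```

View pics/s4.png

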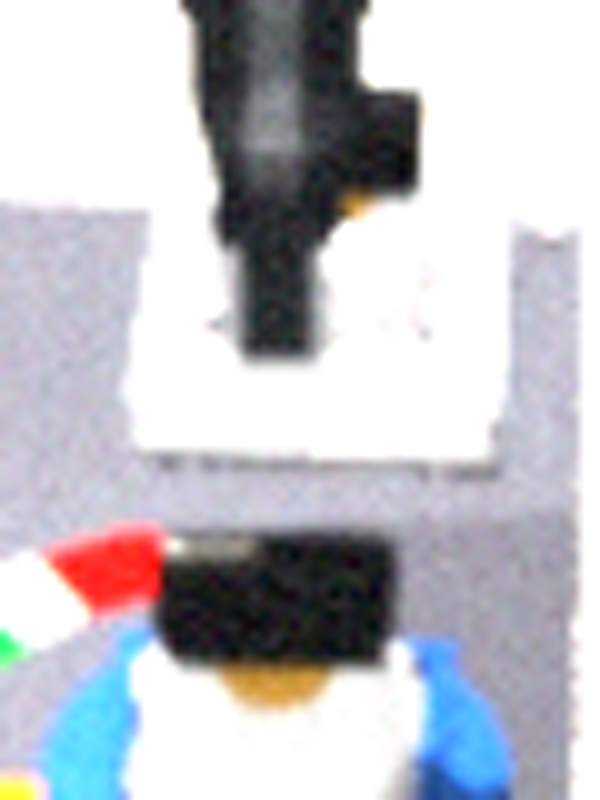

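The shut fingertip shows about 9.5 px higher in the side view than the TCP projects. I'll check this with the top view before descending.

```bash
python3 -c "
from st import *
R=o['tool_rot'];p=o['position']
print((proj('top',p)[0]-[235,215])*10,(proj('top',p+[0,0,.06])[0]-[235,215])*10)
im=read_camera('top'); im=np.clip(im.astype(float)*2.5,0,255).astype(np.uint8); crop('top',im,215,270,235,295,'pics/t4.png',10)
im=read_camera('side'); crop('side',im,150,325,260,380,'pics/s5.png',5)
for n in ('knob_a','station'):
  for c in P: print(n,c,[(np.round(d['location'],1),round(d['score'],2)) for d in landmark_of(c,n)])
"
```

```text
t 6.975 p [0.4878 0.1783 0.1121] yaw 0.2517 tilt [0. 0.] F [ 0.6  0.4 -0. ] M [-0.042 -0.044  0.029] w -0.001 q [0.35 0.3  1.94 0.   0.9  1.67]
[219.90912901 305.07430486] [191.02214072 298.38158428]
knob_a side [(array([299.7, 318.4]), 0.84), (array([457.1, 322.2]), 0.74), (array([252.9, 322.1]), 0.4)]
knob_a top [(array([237.2, 305.8]), 0.42)]
station side [(array([306.4, 319.5]), 0.61)]
station top [(array([242.2, 284.1]), 0.57)]
```

View pics/t4.png

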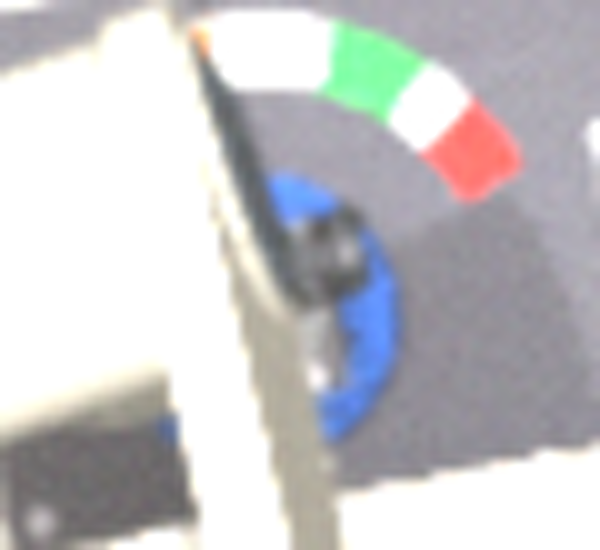

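View pics/s5.png

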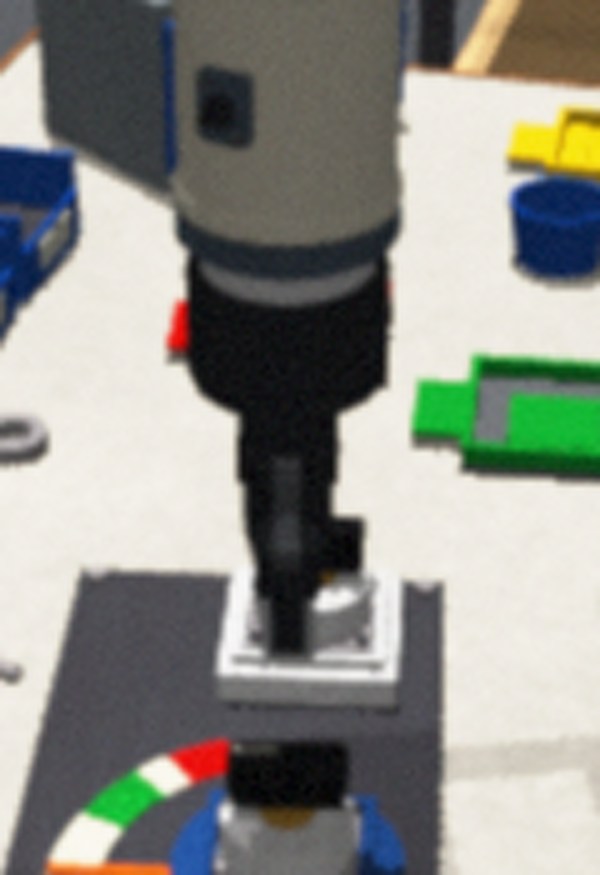

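```bash
python3 -c "
from st import *
for c in P: print(c,proj(c,[[0,0,0],[0.1,0,0],[-.1,0,0],[0,.1,0],[0,-.1,0],[0,0,.3]]).round(1).tolist())
p=o['position']
for dz in (0,.019,.05,.1,.15,.2,.25):print(dz,(proj('side',p+[0,0,dz])[0]-[260,150])*5)
im=read_camera('side'); cv2.imwrite('pics/s6.png',im[:,:,::-1])
im=read_camera('top'); cv2.imwrite('pics/t6.png',im[:,:,::-1])
"
```

```text
t 7.275 p [0.4877 0.1783 0.1121] yaw 0.2518 tilt [-0. -0.] F [ 0.7 -0.5  0.5] M [0.006 0.037 0.002] w -0.001 q [ 0.35  0.3   1.94 -0.    0.9   1.67]
side [[548.1, 317.1], [500.9, 309.3], [597.6, 325.2], [556.0, 348.9], [541.4, 290.1], [590.0, 197.4]]
top [[312.2, 387.1], [312.3, 358.5], [312.1, 415.4], [283.5, 386.8], [341.0, 387.3], [308.3, 413.6]]
0 [288.14351707 701.62459491]
0.019 [288.09226059 664.37388591]
0.05 [288.00594564 601.83573896]
0.1 [287.8592334 496.0822558]
0.15 [287.70241567 383.79045147]
0.2 [287.53438497 264.30765331]
0.25 [287.35386329 136.88767059]
```

View pics/s6.png

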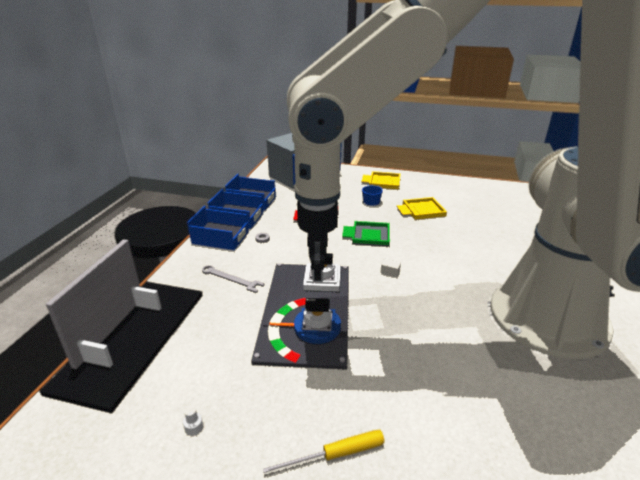

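View pics/t6.png

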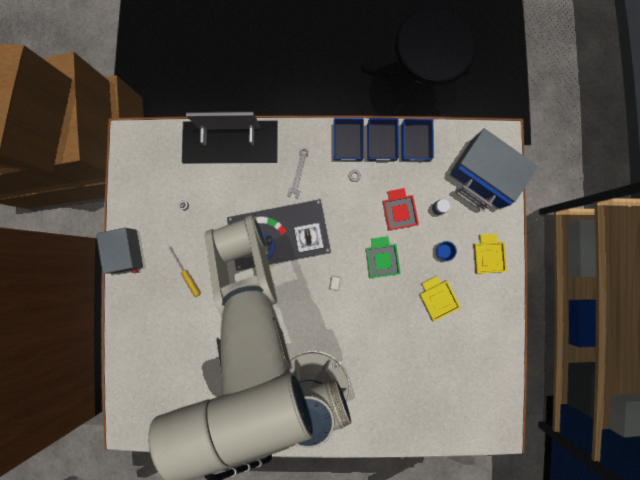

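```bash
python3 -c "
from h import *
p=np.array([.1471,-.6069,.2034]); y=np.array([.2355,-.9719,0])
im=cv2.imread('pics/top0.png')[:,:,::-1]; im=np.clip(im.astype(float)*2,0,255).astype(np.uint8)
crop('top',im,310,410,460,600,'pics/t7.png',5.5)
for s in(-.0425,0,.0425):
  for z in (0,.013,.032,.1,.15): print(s,z,((proj('top',p+s*y+[0,0,z])[0]-[460,310])*5.5).round())
"
```

```text
-0.0425 0 [181. 267.]
-0.0425 0.013 [188. 272.]
-0.0425 0.032 [200. 278.]
-0.0425 0.1 [243. 304.]
-0.0425 0.15 [277. 324.]
0 0 [252. 248.]
0 0.013 [260. 253.]
0 0.032 [272. 259.]
0 0.1 [318. 283.]
0 0.15 [355. 302.]
0.0425 0 [322. 229.]
0.0425 0.013 [331. 233.]
0.0425 0.032 [344. 239.]
0.0425 0.1 [393. 263.]
0.0425 0.15 [432. 281.]
```

View pics/t7.png

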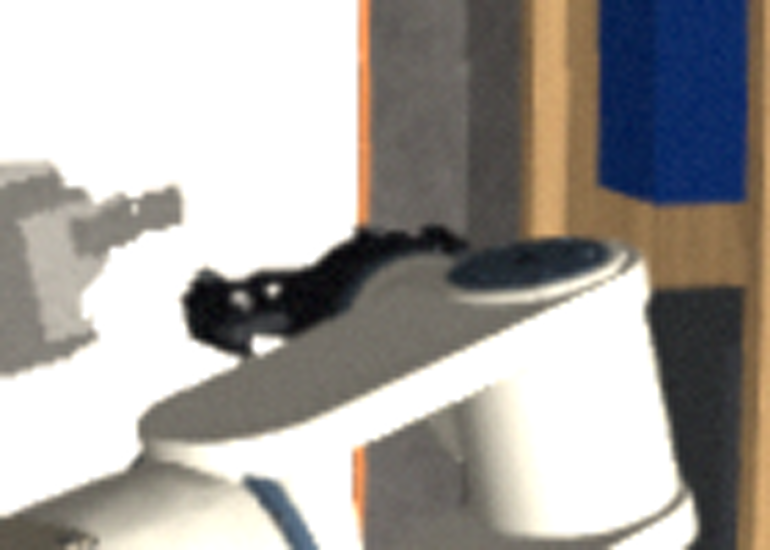

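The start picture also suggests the visible tips end higher than the text's TCP. Descending open to TCP z = 0.063 is safe either way, so I'll judge it directly in the image there.

Request:
drive_tool([
  [0,0,0,0,-0.12,0,1],
  [0,0,0,0,0,0,1],
  [0,0,0,0,0,0,1],
  [0,0,0,0,0,0,1],
  [0,0,0,0,0,0.4,1],
])

```text
t: 8.0
position: [0.4876, 0.1808, 0.1043]
tool_rot: [[0.968, 0.249, 0.001], [0.249, -0.968, 0.0], [0.001, -0.0, -1.0]]
contact_force: [-1.0, 0.5, 0.3]
grip_width: 1.003
```

Request:
drive_tool([
  [0,0,0,0,0,0.5,1],
  [0,0,0,0,0,0.5,1],
  [0,0,0,0,0,0.5,1],
  [0,0,0,0,0,0.45,1],
  [0,0,0,0,0,0,1],
])

```text
t: 8.62
position: [0.4866, 0.1804, 0.0642]
tool_rot: [[0.968, 0.249, -0.001], [0.249, -0.968, -0.001], [-0.002, 0.0, -1.0]]
contact_force: [-0.2, -0.7, -0.1]
grip_width: 0.999
```

```bash
python3 -c "
from st import *
to(.487,.181,.063)
im=read_camera('side'); im=np.clip(im.astype(float)*2.0,0,255).astype(np.uint8); crop('side',im,265,345,280,355,'pics/s8.png',8)
"
```

```text
t 8.625 p [0.4866 0.1804 0.0642] yaw 0.2518 tilt [-0.0015 -0.0005] F [-0.2 -0.7 -0.1] M [ 0.025  0.043 -0.007] w 0.999 q [0.35 0.38 1.97 0.   0.79 1.67]
tool units [ 0.03 -0.02  0.06]
```

View pics/s8.png

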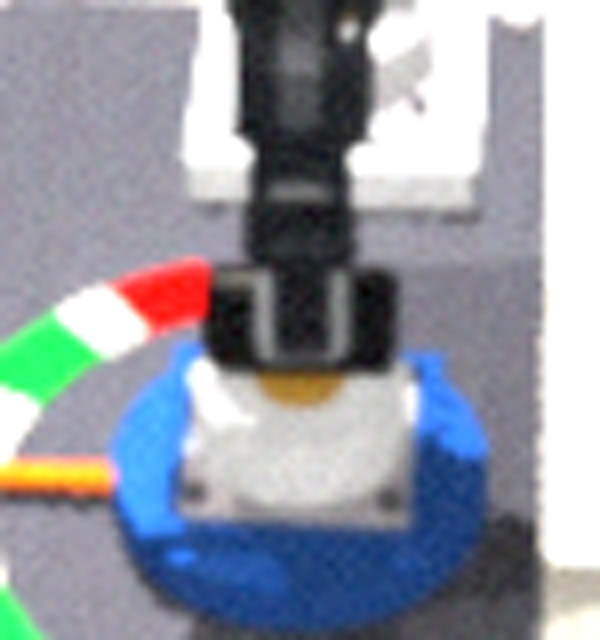

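Request:
drive_tool([
  [0,0,0,0,0,0,-1],
  [0,0,0,0,0,0,-1],
  [0,0,0,0,0,0,-1],
  [0,0,0,0,0,0,-1],
  [0,0,0,0,0,0,-1],
])

```text
t: 9.3
position: [0.4872, 0.1807, 0.0651]
tool_rot: [[0.968, 0.249, 0.0], [0.249, -0.968, 0.0], [0.0, -0.0, -1.0]]
contact_force: [-0.2, -0.0, -0.0]
grip_width: -0.001
```

```bash
python3 -c "
from st import *
im=read_camera('side'); im=np.clip(im.astype(float)*2.0,0,255).astype(np.uint8); crop('side',im,265,345,280,355,'pics/s9.png',8)
"
```

```text
t 9.3 p [0.4872 0.1807 0.0651] yaw 0.2518 tilt [0.0001 0.    ] F [-0.2 -0.  -0. ] M [-0.024  0.029  0.009] w -0.001 q [ 0.35  0.37  1.97 -0.    0.8   1.67]
```

View pics/s9.png

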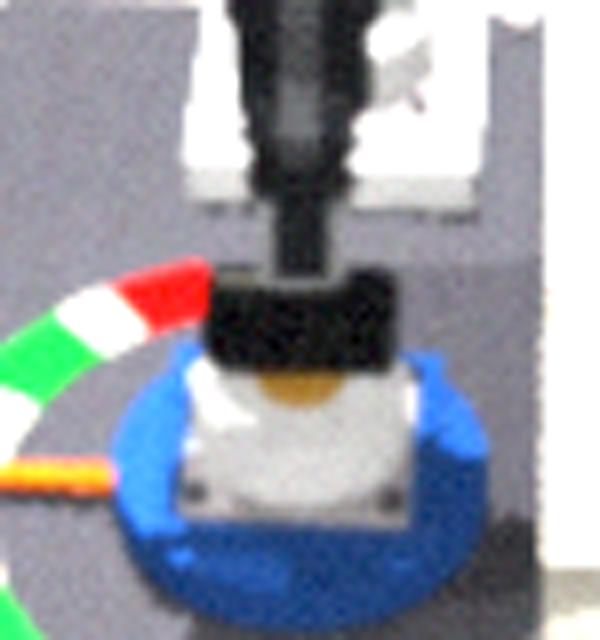

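The fingers shut fully just above the knob with no contact, so the real tips sit about 25 mm behind the stated TCP. I'll open and go roughly 23 mm lower, watching the force.

Request:
drive_tool([
  [0,0,0,0,0,0,1],
  [0,0,0,0,0,0,1],
  [0,0,0,0,0,0,1],
  [0,0,0,0,0,0.3,1],
  [0,0,0,0,0,0.3,1],
])

```text
t: 9.98
position: [0.4871, 0.1806, 0.0526]
tool_rot: [[0.968, 0.249, -0.0], [0.249, -0.968, -0.0], [-0.0, 0.0, -1.0]]
contact_force: [0.4, -0.1, -0.7]
grip_width: 1.002
```

Request:
drive_tool([
  [0,0,0,0,0,0.3,1],
  [0,0,0,0,0,0.2,1],
  [0,0,0,0,0,0,1],
  [0,0,0,0,0,0,0.2],
  [0,0,0,0,0,0,0.2],
])

```text
t: 10.6
position: [0.4873, 0.1807, 0.0433]
tool_rot: [[0.968, 0.249, 0.0], [0.249, -0.968, 0.0], [0.0, -0.0, -1.0]]
contact_force: [0.5, 0.4, -0.3]
grip_width: 0.612
```

```bash
python3 -c "
from st import *
im=read_camera('side'); im=np.clip(im.astype(float)*2.0,0,255).astype(np.uint8); crop('side',im,265,345,280,355,'pics/s10.png',8)
"
```

```text
t 10.6 p [0.4873 0.1807 0.0433] yaw 0.2518 tilt [0.0004 0.0001] F [ 0.5  0.4 -0.3] M [ 0.006 -0.03   0.021] w 0.612 q [ 0.35  0.41  1.98 -0.    0.75  1.67]
```

View pics/s10.png

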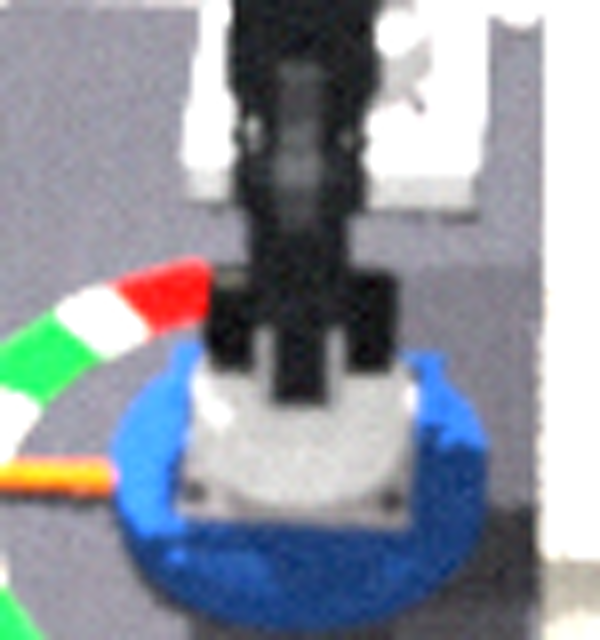

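Request:
drive_tool([
  [0,0,0,0,0,0,-1],
  [0,0,0,0,0,0,-1],
  [0,0,0,0,0,0,-1],
  [0,0,0,0,0,0,-1],
  [0,0,0,0,0,0,-1],
])

```text
t: 11.28
position: [0.4872, 0.1807, 0.0431]
tool_rot: [[0.968, 0.249, 0.0], [0.249, -0.968, 0.0], [0.0, -0.0, -1.0]]
contact_force: [-0.2, 1.0, 1.8]
grip_width: 0.168
```

```bash
python3 -c "
from st import *
im=read_camera('side'); im=np.clip(im.astype(float)*2.0,0,255).astype(np.uint8); crop('side',im,265,345,280,355,'pics/s11.png',8)
"
```

```text
t 11.275 p [0.4872 0.1807 0.0431] yaw 0.2518 tilt [0.0001 0.0001] F [-0.2  1.   1.8] M [0.088 0.053 0.046] w 0.168 q [0.35 0.41 1.98 0.   0.75 1.67]
```

View pics/s11.png

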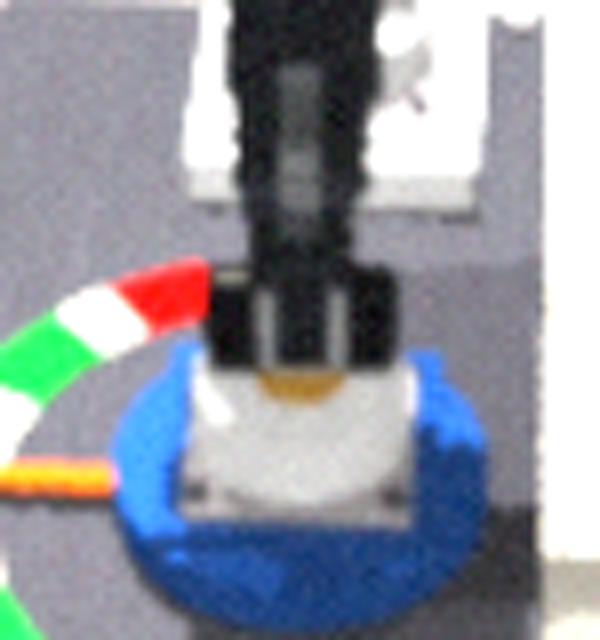

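The pads hold the knob over its full height, width 0.168 (≈14–16 mm). Now a probing turn counter-clockwise of 24°.

Request:
drive_tool([
  [0,0,-0.6,0,0,0,-1],
  [0,0,-0.6,0,0,0,-1],
  [0,0,-0.6,0,0,0,-1],
  [0,0,-0.6,0,0,0,-1],
  [0,0,-0.6,0,0,0,-1],
])

```text
t: 11.95
position: [0.4872, 0.1805, 0.0431]
tool_rot: [[0.782, 0.624, 0.0], [0.624, -0.782, -0.0], [-0.0, 0.0, -1.0]]
contact_force: [-0.9, -1.0, 1.3]
grip_width: 0.174
```

```bash
cat > look.py <<'E'
import sys
from st import *
im=read_camera('side'); im=np.clip(im.astype(float)*1.6,0,255).astype(np.uint8); crop('side',im,260,370,245,355,sys.argv[1],6)
E
python3 look.py pics/s12.png
```

```text
t 11.95 p [0.4872 0.1805 0.0431] yaw 0.6732 tilt [ 0.0001 -0.0002] F [-0.9 -1.   1.3] M [-0.229 -0.02  -0.17 ] w 0.174 q [ 0.35  0.41  1.98 -0.    0.75  1.25]
```

View pics/s12.png

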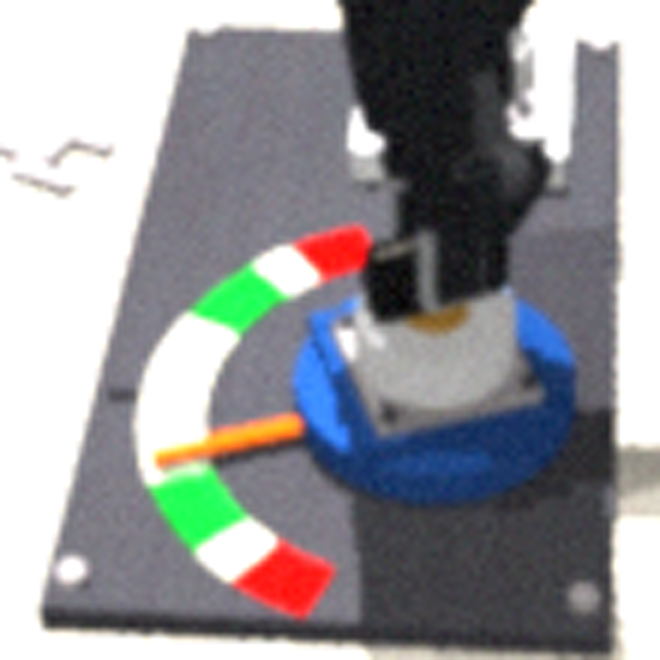

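It grips counter-clockwise: the base and pointer followed to about 0.4 and the torque is −0.17 N m. So loose is clockwise. Turning clockwise now, well past 0.55 rad.

Request:
drive_tool([
  [0,0,0.8,0,0,0,-1],
  [0,0,0.9,0,0,0,-1],
  [0,0,0.9,0,0,0,-1],
  [0,0,0.9,0,0,0,-1],
  [0,0,0.9,0,0,0,-1],
])

```text
t: 12.62
position: [0.4873, 0.1808, 0.0432]
tool_rot: [[0.999, 0.051, 0.0], [0.051, -0.999, 0.0], [0.0, -0.0, -1.0]]
contact_force: [-1.2, 1.0, 1.0]
grip_width: 0.17
```

Request:
drive_tool([
  [0,0,0.9,0,0,0,-1],
  [0,0,0.9,0,0,0,-1],
  [0,0,0.9,0,0,0,-1],
  [0,0,0.9,0,0,0,-1],
  [0,0,0.6,0,0,0,-1],
])

```text
t: 13.25
position: [0.4875, 0.1809, 0.0432]
tool_rot: [[0.86, -0.51, 0.001], [-0.51, -0.86, 0.001], [0.0, -0.001, -1.0]]
contact_force: [1.0, 0.8, 0.2]
grip_width: 0.17
```

```bash
python3 look.py pics/s13.png
```

```text
t 13.25 p [0.4875 0.1809 0.0432] yaw -0.5349 tilt [0.0007 0.0005] F [1.  0.8 0.2] M [ 0.249 -0.014  0.04 ] w 0.17 q [0.35 0.41 1.98 0.   0.75 2.46]
```

View pics/s13.png

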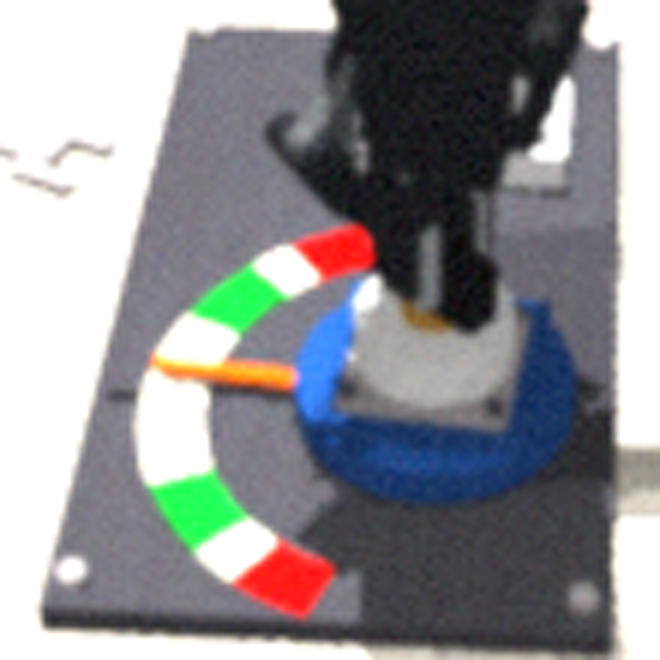

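Request:
drive_tool([
  [0,0,0.4,0,0,0,-1],
  [0,0,0.5,0,0,0,-1],
  [0,0,0.5,0,0,0,-1],
  [0,0,0.4,0,0,0,-1],
  [0,0,0,0,0,0,-1],
])

```text
t: 13.92
position: [0.4876, 0.1811, 0.0433]
tool_rot: [[0.71, -0.704, 0.001], [-0.704, -0.71, 0.001], [0.0, -0.001, -1.0]]
contact_force: [1.1, 3.0, 0.5]
grip_width: 0.174
```

```bash
python3 look.py pics/s14.png
```

```text
t 13.925 p [0.4876 0.1811 0.0433] yaw -0.7809 tilt [0.0009 0.0007] F [1.1 3.  0.5] M [ 0.603 -0.098  0.053] w 0.174 q [0.35 0.41 1.98 0.   0.75 2.7 ]
```

View pics/s14.png

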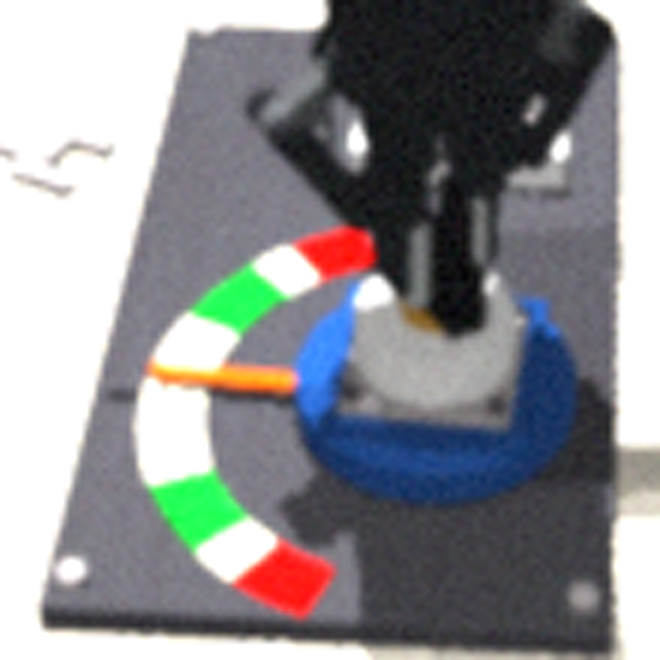

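Pointer near zero (about −0.08) with the knob roughly 0.9 rad past zero, so the loose test is met. Now turning the gripping way, counter-clockwise, 0.65 rad first.

Request:
drive_tool([
  [0,0,-0.9,0,0,0,-1],
  [0,0,-1,0,0,0,-1],
  [0,0,-1,0,0,0,-1],
  [0,0,-1,0,0,0,-1],
  [0,0,-0.75,0,0,0,-1],
])

```text
t: 14.6
position: [0.4869, 0.1806, 0.0432]
tool_rot: [[0.992, -0.127, -0.0], [-0.127, -0.992, 0.0], [-0.0, 0.0, -1.0]]
contact_force: [-0.9, 2.0, 2.2]
grip_width: 0.174
```

```bash
python3 look.py pics/s15.png
```

```text
t 14.6 p [0.4869 0.1806 0.0432] yaw -0.1271 tilt [-0.0004  0.    ] F [-0.9  2.   2.2] M [ 0.22   0.101 -0.163] w 0.174 q [0.35 0.41 1.98 0.   0.75 2.05]
```

View pics/s15.png

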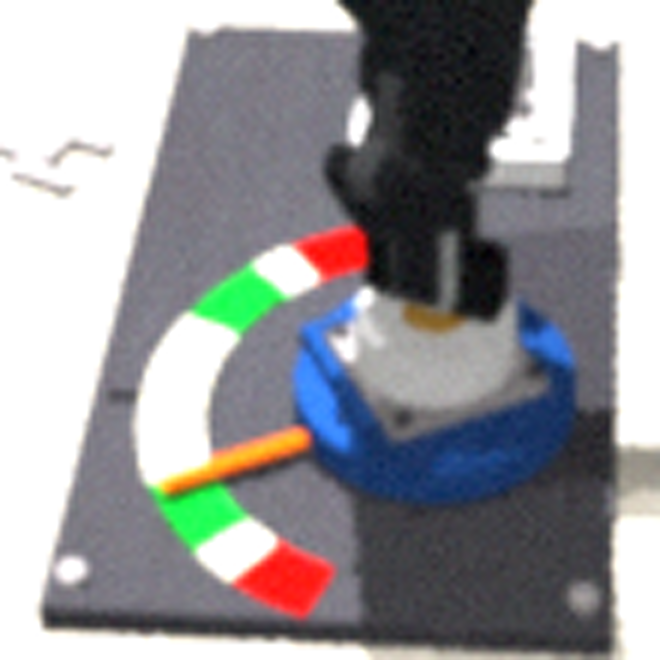

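Pointer at the start of green, about 0.45. Adding 8° to reach the middle, then holding.

Request:
drive_tool([
  [0,0,-0.5,0,0,0,-1],
  [0,0,-0.45,0,0,0,-1],
  [0,0,0,0,0,0,-1],
  [0,0,0,0,0,0,-1],
  [0,0,0,0,0,0,-1],
])

```text
t: 15.28
position: [0.4871, 0.1806, 0.0432]
tool_rot: [[1.0, -0.001, -0.0], [-0.001, -1.0, -0.0], [-0.0, 0.0, -1.0]]
contact_force: [-1.2, 2.4, 3.0]
grip_width: 0.173
```

```bash
python3 look.py pics/s16.png
```

```text
t 15.275 p [0.4871 0.1806 0.0432] yaw -0.0005 tilt [-0.0001 -0.    ] F [-1.2  2.4  3. ] M [ 0.122  0.196 -0.253] w 0.173 q [0.35 0.41 1.98 0.   0.75 1.92]
```

View pics/s16.png

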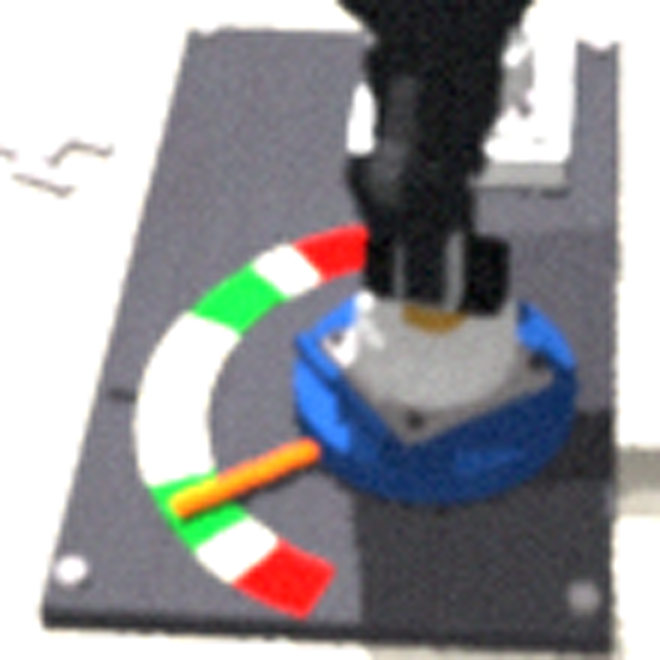

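Request:
drive_tool([
  [0,0,0,0,0,0,-1],
  [0,0,0,0,0,0,-1],
  [0,0,0,0,0,0,-1],
  [0,0,0,0,0,0,-1],
  [0,0,0,0,0,0,-1],
])

```text
t: 15.95
position: [0.4871, 0.1806, 0.0431]
tool_rot: [[1.0, 0.0, -0.0], [0.0, -1.0, -0.0], [-0.0, 0.0, -1.0]]
contact_force: [-1.5, 0.4, 4.5]
grip_width: 0.175
```

The pointer is mid-green (~0.6) and has been held over 1 s. Turning back to zero.

Request:
drive_tool([
  [0,0,0.8,0,0,0,-1],
  [0,0,0.9,0,0,0,-1],
  [0,0,0.9,0,0,0,-1],
  [0,0,0.9,0,0,0,-1],
  [0,0,0.8,0,0,0,-1],
])

```text
t: 16.58
position: [0.4869, 0.181, 0.0431]
tool_rot: [[0.823, -0.568, -0.0], [-0.568, -0.823, 0.0], [-0.001, -0.0, -1.0]]
contact_force: [-1.6, 4.0, 3.8]
grip_width: 0.173
```

```bash
python3 look.py pics/s17.png
```

```text
t 16.575 p [0.4869 0.181  0.0431] yaw -0.6039 tilt [-0.0004  0.0004] F [-1.6  4.   3.8] M [0.423 0.318 0.028] w 0.173 q [0.35 0.41 1.98 0.   0.75 2.53]
```

View pics/s17.png

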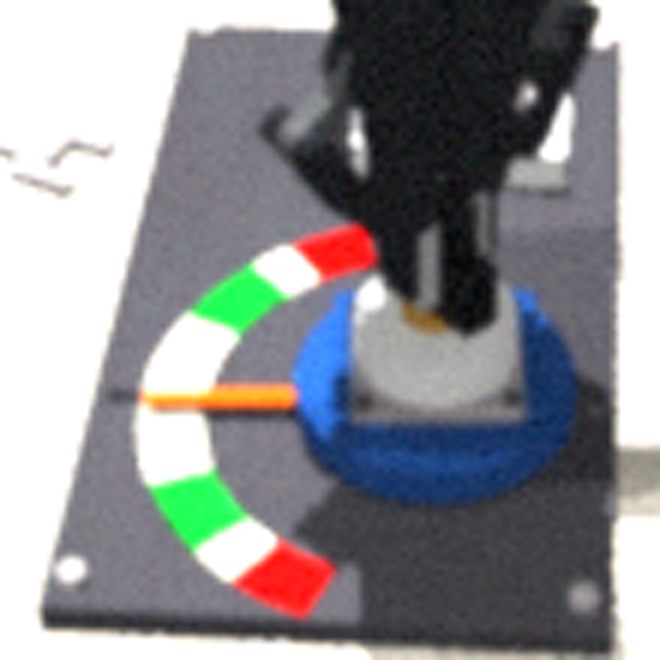

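Pointer back at zero. Lifting straight up, slowly.

Request:
drive_tool([
  [0,0,0,0,0,-0.2,-1],
  [0,0,0,0,0,-0.4,-1],
  [0,0,0,0,0,-0.5,-1],
  [0,0,0,0,0,-0.5,-1],
  [0,0,0,0,0,-0.5,-1],
])

```text
t: 17.25
position: [0.4873, 0.1806, 0.086]
tool_rot: [[0.825, -0.564, 0.0], [-0.564, -0.825, 0.0], [0.0, -0.0, -1.0]]
contact_force: [-1.3, 0.5, -2.7]
grip_width: 0.172
```

Request:
drive_tool([
  [0,0,0,0,0,-0.6,-1],
  [0,0,0,0,0,-0.6,-1],
  [0,0,0,0,0,-0.6,-1],
  [0,0,0,0,0,-0.6,-1],
  [0,0,0,0,0,-0.5,-1],
])

```text
t: 17.88
position: [0.4872, 0.1806, 0.1439]
tool_rot: [[0.825, -0.565, 0.0], [-0.565, -0.825, 0.0], [0.0, -0.0, -1.0]]
contact_force: [0.2, 0.2, -3.5]
grip_width: 0.169
```

Run:
```python
from st import *
to(.609,-.305,.14)
im=read_camera('side'); crop('side',im,200,375,230,390,'pics/s18.png',3.4)
```

```text
t 17.875 p [0.4872 0.1806 0.1439] yaw -0.6 tilt [0.0003 0.0001] F [ 0.2  0.2 -3.5] M [-0.011 -0.038  0.022] w 0.169 q [ 0.35  0.26  1.92 -0.    0.97  2.52]
tool units [18.74 16.6   0.2 ]
```

View pics/s18.png

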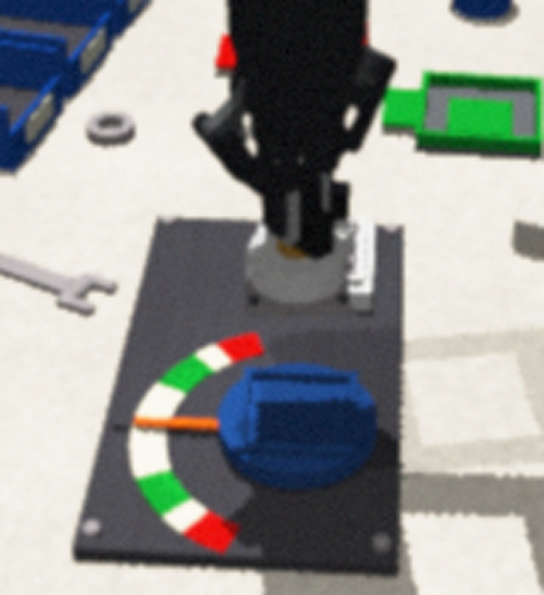

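The unit is out (3.5 N ≈ 0.36 kg) and the turntable pocket is empty. It gripped counter-clockwise, so I'm going to the red reject nest at (0.609, −0.305).

Request:
drive_tool([
  [0,0,0,0.4,0.35,0,-1],
  [0,0,0,0.7,0.62,0,-1],
  [0,0,0,0.94,0.83,0,-1],
  [0,0,0,0.94,0.83,0,-1],
  [0,0,0,0.94,0.83,0,-1],
])

```text
t: 18.55
position: [0.5127, 0.0771, 0.1425]
tool_rot: [[0.825, -0.565, -0.001], [-0.565, -0.825, -0.0], [-0.001, 0.001, -1.0]]
contact_force: [0.9, -0.0, -3.2]
grip_width: 0.17
```

Request:
drive_tool([
  [0,0,0,0.94,0.83,0,-1],
  [0,0,0,0.94,0.83,0,-1],
  [0,0,0,0.94,0.83,0,-1],
  [0,0,0,0.94,0.83,0,-1],
  [0,0,0,0.94,0.83,0,-1],
])

```text
t: 19.18
position: [0.5431, -0.0445, 0.1425]
tool_rot: [[0.825, -0.565, -0.001], [-0.565, -0.825, -0.0], [-0.001, 0.001, -1.0]]
contact_force: [0.0, -0.8, -3.8]
grip_width: 0.176
```

Request:
drive_tool([
  [0,0,0,0.94,0.83,0,-1],
  [0,0,0,0.94,0.83,0,-1],
  [0,0,0,0.94,0.83,0,-1],
  [0,0,0,0.94,0.83,0,-1],
  [0,0,0,0.94,0.83,0,-1],
])

```text
t: 19.8
position: [0.5736, -0.1659, 0.1425]
tool_rot: [[0.825, -0.565, -0.001], [-0.565, -0.825, 0.0], [-0.001, 0.001, -1.0]]
contact_force: [0.6, 0.4, -3.4]
grip_width: 0.171
```

Request:
drive_tool([
  [0,0,0,0.94,0.83,0,-1],
  [0,0,0,0.94,0.83,0,-1],
  [0,0,0,0.94,0.83,0,-1],
  [0,0,0,0.7,0.62,0,-1],
  [0,0,0,0.4,0.35,0,-1],
])

```text
t: 20.42
position: [0.6001, -0.2665, 0.143]
tool_rot: [[0.825, -0.565, -0.0], [-0.565, -0.825, 0.0], [-0.0, -0.0, -1.0]]
contact_force: [-0.2, 1.0, -2.8]
grip_width: 0.169
```

Run:
```python
from st import *
to(.609,-.305,.06)
im=read_camera('side'); crop('side',im,130,260,250,400,'pics/s19.png',5)
im=read_camera('top'); crop('top',im,170,290,340,480,'pics/t19.png',5)
```

```text
t 20.425 p [ 0.6001 -0.2665  0.143 ] yaw -0.6005 tilt [-0.      0.0001] F [-0.2  1.  -2.8] M [0.01  0.023 0.031] w 0.169 q [-0.42  0.46  1.62  0.    1.07  1.75]
tool units [1.46 1.34 4.15]
```

View pics/s19.png

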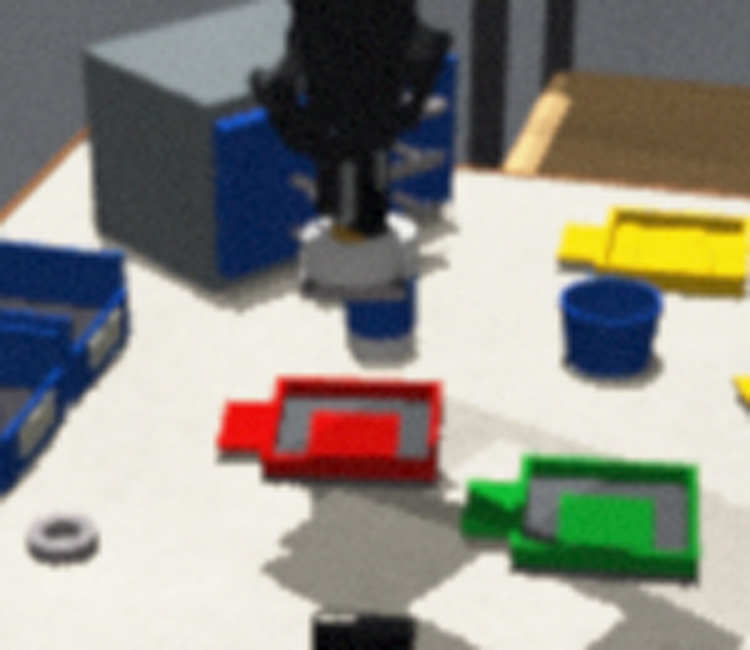

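View pics/t19.png

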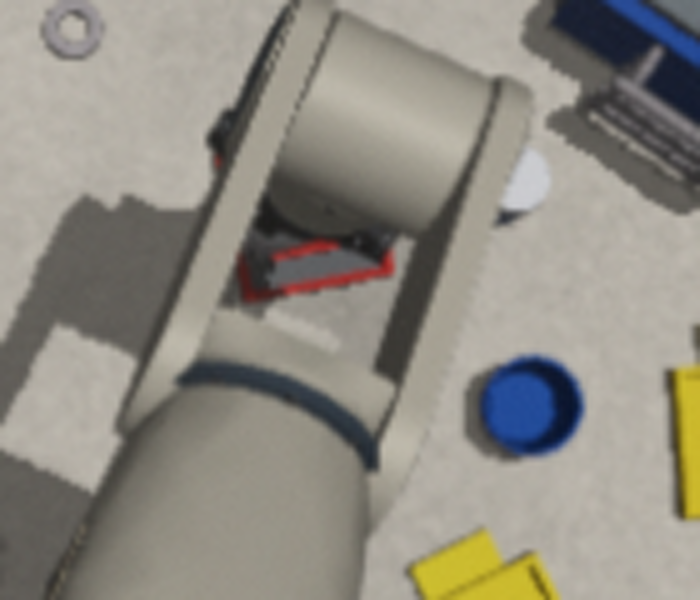

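Request:
drive_tool([
  [0,0,0,0.75,0.7,0,-1],
  [0,0,0,0.7,0.64,0,-1],
  [0,0,0,0,0,0.5,-1],
  [0,0,0,0,0,0.7,-1],
  [0,0,0,0,0,0.7,-1],
])

```text
t: 21.15
position: [0.6081, -0.3031, 0.1036]
tool_rot: [[0.825, -0.564, -0.001], [-0.564, -0.825, 0.001], [-0.001, -0.0, -1.0]]
contact_force: [-1.2, 0.0, -3.1]
grip_width: 0.171
```

Request:
drive_tool([
  [0,0,0,0,0,0.7,-1],
  [0,0,0,0,0,0.7,-1],
  [0,0,0,0,0,0.7,-1],
  [0,0,0,0,0,0.5,-1],
  [0,0,0,0,0,0,-1],
])

```text
t: 21.78
position: [0.6081, -0.3035, 0.052]
tool_rot: [[0.825, -0.565, -0.001], [-0.565, -0.825, 0.001], [-0.002, 0.0, -1.0]]
contact_force: [-0.2, -0.7, -2.9]
grip_width: 0.169
```

Run:
```python
from st import *
to(.609,-.305,.0195)
im=read_camera('side'); crop('side',im,170,260,270,370,'pics/s20.png',6)
```

```text
t 21.775 p [ 0.6081 -0.3035  0.052 ] yaw -0.6 tilt [-0.0015  0.0008] F [-0.2 -0.7 -2.9] M [-0.011 -0.019  0.026] w 0.169 q [-0.47  0.6   1.62  0.    0.93  1.71]
tool units [0.08 0.04 1.63]
```

View pics/s20.png

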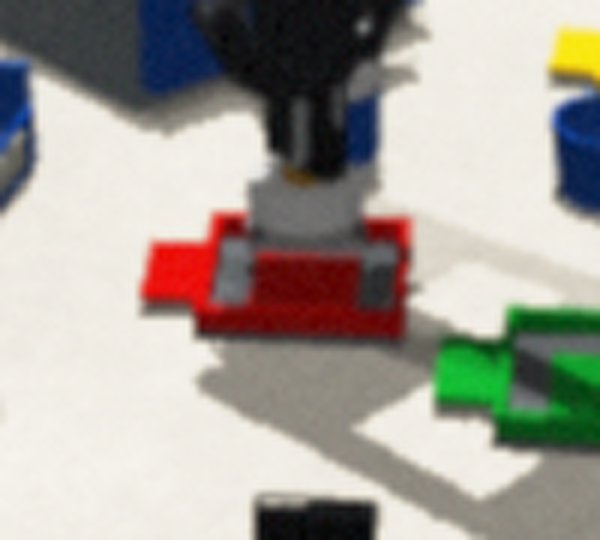

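The unit is above the red nest, centred and level. Lowering gently.

Request:
drive_tool([
  [0,0,0,0,0,0.4,-1],
  [0,0,0,0,0,0.4,-1],
  [0,0,0,0,0,0.3,-1],
  [0,0,0,0,0,0.2,-1],
  [0,0,0,0,0,0.1,-1],
])

```text
t: 22.45
position: [0.6086, -0.3037, 0.0248]
tool_rot: [[0.825, -0.565, -0.0], [-0.565, -0.825, 0.0], [-0.0, 0.0, -1.0]]
contact_force: [0.7, 0.4, -3.7]
grip_width: 0.174
```

Request:
drive_tool([
  [0,0,0,0,0,0.08,-1],
  [0,0,0,0,0,0.06,-1],
  [0,0,0,0,0,0.05,-1],
  [0,0,0,0,0,0,-1],
  [0,0,0,0,0,0,-1],
])

```text
t: 23.08
position: [0.6087, -0.3038, 0.0213]
tool_rot: [[0.825, -0.565, 0.0], [-0.565, -0.825, -0.0], [0.0, -0.0, -1.0]]
contact_force: [0.2, -0.4, -4.1]
grip_width: 0.174
```

Run:
```python
from st import *
im=read_camera('side'); crop('side',im,170,260,270,370,'pics/s21.png',6)
```

```text
t 23.075 p [ 0.6087 -0.3038  0.0213] yaw -0.5999 tilt [ 0.0001 -0.    ] F [ 0.2 -0.4 -4.1] M [-0.016  0.029 -0.018] w 0.174 q [-0.47  0.63  1.63 -0.    0.88  1.71]
```

View pics/s21.png

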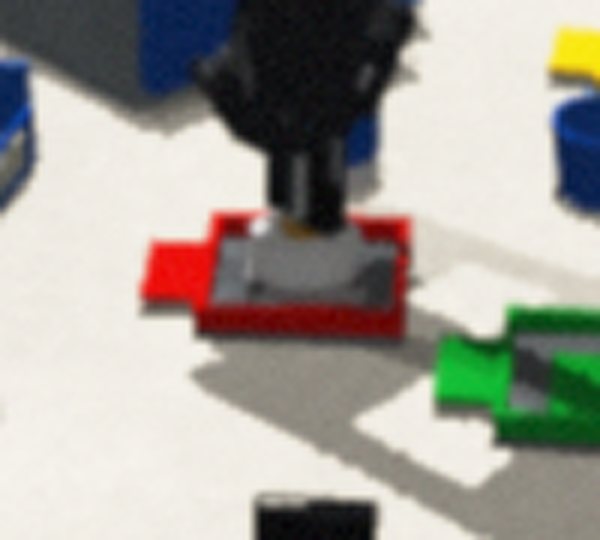

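Inside the rim, not yet touching. Going down in 1 mm steps.

Request:
drive_tool([
  [0,0,0,0,0,0.04,-1],
  [0,0,0,0,0,0.04,-1],
  [0,0,0,0,0,0.03,-1],
  [0,0,0,0,0,0,-1],
  [0,0,0,0,0,0,-1],
])

```text
t: 23.75
position: [0.6088, -0.3038, 0.0193]
tool_rot: [[0.825, -0.565, 0.0], [-0.565, -0.825, -0.0], [0.0, -0.0, -1.0]]
contact_force: [-0.1, 0.9, -0.6]
grip_width: 0.173
```

The weight is now carried by the floor (−0.6 N), at the expected height. Releasing.

Request:
drive_tool([
  [0,0,0,0,0,0.01,-1],
  [0,0,0,0,0,0,-0.4],
  [0,0,0,0,0,0,-0.2],
  [0,0,0,0,0,0,0.1],
  [0,0,0,0,0,0,0.1],
])

```text
t: 24.38
position: [0.6086, -0.3038, 0.0189]
tool_rot: [[0.825, -0.565, 0.0], [-0.565, -0.825, -0.0], [0.0, -0.0, -1.0]]
contact_force: [-0.3, -1.0, -0.1]
grip_width: 0.551
```

Request:
drive_tool([
  [0,0,0,0,0,0,0.1],
  [0,0,0,0,0,-0.4,0.1],
  [0,0,0,0,0,-0.7,0.1],
  [0,0,0,0,0,-1,0.1],
  [0,0,0,0,0,-1,0.1],
])

```text
t: 25.0
position: [0.609, -0.304, 0.083]
tool_rot: [[0.825, -0.565, 0.001], [-0.565, -0.825, -0.001], [0.001, -0.0, -1.0]]
contact_force: [-0.7, -0.4, 0.3]
grip_width: 0.552
```

Request:
drive_tool([
  [0,0,0,0,0,-1,0.1],
  [0,0,0,0,0,-1,0.1],
  [0,0,0,0,0,-1,0.1],
  [0,0,0,-1,0,-1,0.1],
  [0,0,0,-1,0,-1,0.1],
])

```text
t: 25.62
position: [0.5752, -0.2809, 0.1821]
tool_rot: [[0.825, -0.565, -0.0], [-0.565, -0.825, 0.0], [-0.0, -0.0, -1.0]]
contact_force: [-0.2, 0.0, 0.2]
grip_width: 0.554
```

Request:
drive_tool([
  [0,0,0,-1,-1,-0.5,0.1],
  [0,0,0,-1,-1,0,0.1],
  [0,0,0,-1,-1,0,0.1],
  [0,0,0,-1,-1,0,0.1],
  [0,0,0,-1,-1,0,0.1],
])

```text
t: 26.25
position: [0.5493, -0.1402, 0.191]
tool_rot: [[0.826, -0.564, -0.0], [-0.564, -0.826, 0.0], [-0.0, -0.0, -1.0]]
contact_force: [0.1, 0.2, 0.5]
grip_width: 0.551
```

Run:
```python
from st import *
im=read_camera('side'); crop('side',im,170,290,250,400,'pics/s22.png',5)
im2=read_camera('top'); crop('top',im2,170,290,340,480,'pics/t22.png',5)
cv2.imwrite('pics/tf.png',im2[:,:,::-1])
```

```text
t 26.25 p [ 0.5493 -0.1402  0.191 ] yaw -0.5996 tilt [-0.0002  0.0004] F [0.1 0.2 0.5] M [-0.006 -0.019 -0.037] w 0.551 q [-0.25  0.28  1.77  0.    1.09  1.92]
```

View pics/s22.png

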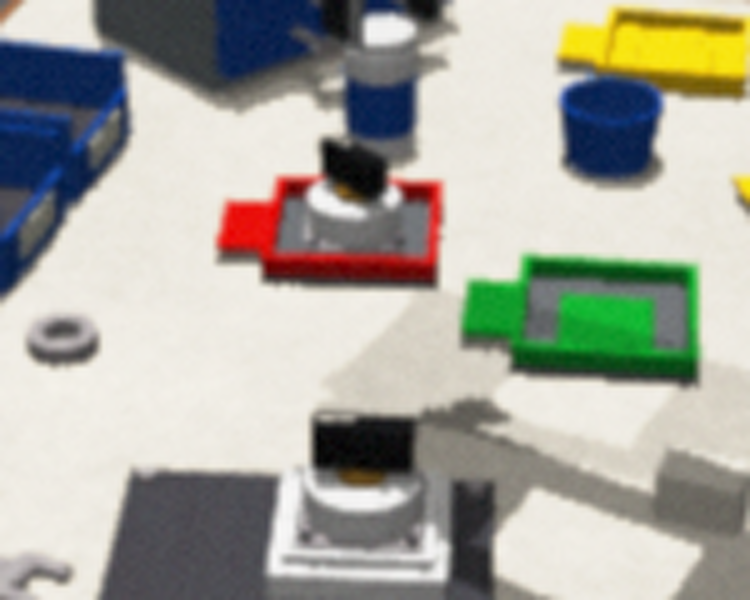

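View pics/t22.png

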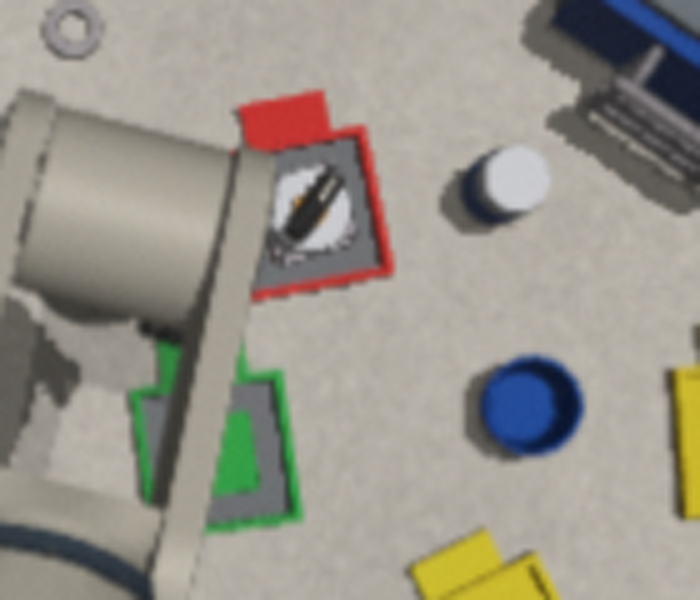

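View pics/tf.png

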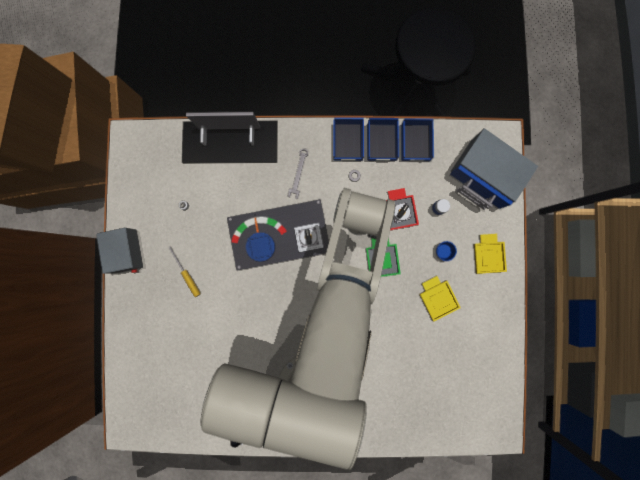

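The unit lies flat and inside the red nest (side ≈(321,213), top ≈(402,212)). The waiting unit and bystanders have not moved and the arm is clear. Handing in.

```bash
python3 -c "
from bench import *
print(job_done())"
```

```text
the job is handed in; nothing more can be done
None
```

The unit from the turntable gripped counter-clockwise, so it now sits in the red reject nest, and the job is handed in at about 26 s of the 58 s allowed. `job_done()` gave no verdict.

- **Finding the direction:** I probed 24° counter-clockwise first, before the loose turn. The base and pointer followed to about 0.4 rad, at the lower edge of the green band.
- **Loose test:** I turned the knob clockwise to about 0.9 rad past its zero. The pointer stayed near zero, at about −0.1 rad.
- **Grip test:** I turned it counter-clockwise and held the pointer at about 0.6 rad, mid-green, for over 1 s. It never came near the red.
- **Placing:** I turned the knob back to pointer zero, then lifted the unit by it. I lowered it in 1 mm steps until the nest floor took the weight.

**Last pictures:** the unit lies flat inside the red rim. The waiting unit and the bystanders in view look unmoved, and the arm is clear.

**What disagreed:**
- **Fingertips:** the real tips sat about 25 mm behind the stated TCP. My first close shut on air above the knob, and I corrected it from the picture.
- **Station origin:** it is not at the centre of the base plate, so I measured the turntable and pedestal directly.
- **Loose drag:** it read about 0.04–0.05 N m, against the stated 0.01.

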